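# Fetch the pile trimmer from the sloped studio case with the quarter-turn lock

## Robot

A 6-joint arm with a two-finger parallel gripper is mounted at the origin on the work surface. World frame = base frame: x ahead of the robot, y to its left, z up, the work surface at z = 0. Lengths are in m, angles in rad, forces in N, time in s.
With the tool pointing down it reaches from about 0.35 to 0.975 m from the base axis. Payload 7.1 kg.
Tool frame: the origin (TCP) lies midway between the tips of the shut fingers; the grasp point (between the pads) lies r.grasp_offset behind it (r.grasp_offset is the distance from the TCP to the grasp point, in m); z points along the fingers, x is the direction in which the jaws open and shut, and the axes are right-handed (so a half turn about z gives the same grasp; the last joint's range is limited). The gripper opens to 88 mm and grips with 3 to 60 N. Pads are 20 mm wide; open, the fingers measure 115 mm over their backs; the gripper's body (75 mm by 178 mm) begins 61 mm behind the grasp point.
Start: joints at [-1.32, 0.423, 1.63, -0, 1.089, -0.019], TCP at [0.167, -0.602, 0.223] pointing down, gripper open.
Joint ranges: [-3, 3], [-0.9, 2.11], [0.09, 2.58], [-1.31, 4.45], [0.11, 2.69], [-2.54, 2.54]. Speed limits (rad/s): [2.39, 2.39, 3.01, 3.14, 3.14, 3.14].

## Interface

Orientations are given as a unit quaternion [w, x, y, z].
In Python, from rig import r gives the robot as it stands.
- The arm moves only by the shell command python3 -m inch 'ROWS'. ROWS is JSON, a list that holds one entry, the list of rows, each a list of 7 numbers: the shift along the tool's x, y, z in cm, then the turn, a rotation vector about the tool's x, y, z in rad, then the gripper's target within -1 to 1 (fully open at 1, half-way at 0, shut at -1). In form: [[[x, y, z, wx, wy, wz, grip], ...]]. A call has 1 to 8 rows; each row shifts and turns the commanded pose from where the row before left it, along the tool's axes as they then stand; what a row does not reach is not made up. A row lasts 1/12 s, in which the tool goes at most 41.7 mm and 7.16 degrees, less where a joint would pass 70% of its speed; a pose out of reach is approached as far as the arm can. A call with a gripper value outside its range is refused whole. The fingers move at their own pace and stop on an object; the grip force is fixed at half the most. Time passes only in rows, so rows that do not move let the fingers close. It gives the time, the measured TCP pose, the force and the opening at its end, in the units of the state.
- r.get_obs(): the state, without advancing time (a new reading comes with each control period).
- r.read_camera(name): name is "side" or "top"; returns (picture, depth): 420x560x3 uint8, red, green, blue; 420x560 float32, m along the optical axis (not along the pixel's ray), 0 where there is no reading.
- r.calibration(name): a dict with "fovy" (degrees; the focal length in pixels is half the picture's height over the tangent of half this angle, whatever the lens; pixels are square), "cx", "cy" (the principal point, pixels), "view" (4x4, takes a point from world to camera coordinates). Camera axes: x right, y up, looking along -z (the intrinsics and any distortion apply to the point x, -y, -z); pixel columns grow to the right and rows downward; lengths in m; the calibration is good to about 2 mm. A picture is of the moment at which its call begins. calibration takes no time and is no camera call.
- r.sign_off(): hands the job in, once; it reports no verdict.
The state is a dict: "t": time; "q": joint angles; "qd": joint speeds; "tau": joint torques, N m; "ee_pos": TCP position; "ee_rot": TCP orientation; "contact_force": force on the tool from outside, world axes, zero at the start; "torque": the same for the moment, N m; "grip_width": finger opening in m.
Only numpy, scipy, OpenCV 4.12 (cv2) and the standard library are available. Lean on these libraries where they do the work, as an engineer would, in place of code of your own. Each camera call takes 0.05 s, during which the arm holds its last target.

## Task

Get the magenta pile trimmer out of the sloped wooden case and lay it flat inside the aluminium tray, lengthwise, setting it down in the tray before letting go, and leave the case open. The case's teal lid slides sideways, fully open, by its yellow rib, but its black four-armed knob may or may not be locked and looks the same either way: try the lid, and if it stops after about a centimetre give the knob a quarter turn and try again. Leave the glue bottle, the spray can and the mug standing where they are.

Things in the scene. Friction and masses are not known exactly. Their poses are not given: they have to be found in the camera images.
- knob_center (a point): On the axis of the black cross-shaped lock knob, 36 mm off the case's sloping face. x up the slope (back towards the robot), y along the face the way the lid opens, z out of the face (not turning with the knob). Cross: two bars 56 mm tip to tip, 16 wide, 30 high (20 to 50 mm off the face), at rest one bar along x, one along y. Each quarter turn swaps locked and free; the state cannot be seen.
- case: Fixed sloped wooden case, 320 mm wide (y) and 220 deep; origin under its middle on the table, z up. It faces away from the robot: its face rises at 33 degrees along its +x, back towards the robot, from 62 to 204 mm high. The knob's spring detent (0.15 N m to start, either way) snaps it to the nearest quarter turn, so turning 60 to 90 degrees is enough. A lid standing against the lock is nudged back as the knob turns.
- lid_grip (a point): Middle of the yellow rib on the lid, 34 mm off the face; moves with the lid. Axes as knob_center. The rib is 75 mm along x, 18 thick along y, from 9 to 51 mm off the face; the teal lid is 182 (x) by 156 mm (y), centred under it, its top 9 mm off the face. With the lid shut the knob is 125 mm down the slope and 52 mm to +y of the rib.
- lid (a joint): Slide of the lid along lid_grip's +y (rightwards seen from the robot), m: 0 shut, 0.145 fully open. About 3 N of friction; stays where it is left. If locked, it stops dead about 10 mm from shut. Fully open it uncovers the compartment: 180 mm up the slope by 140 mm wide (y), centred 4 mm to +y of the shut rib, floor parallel to the face and 46 mm below it.
- trimmer_center (a point): Centre (half-way up) of the loose magenta pile trimmer in the compartment, 150 mm long along x, 0.35 kg. The handle, 42 mm wide (y), 36 high (z), runs from 75 mm behind to 37 mm ahead of this point; the black head at +x is 52 wide, 30 high. It lies flat on the sloping floor, x up the slope, z out of the face, its lower end against the compartment's lower wall.
- tray: Open aluminium tray fixed to the table, 230 mm (x) by 130 mm (y) outside, 22 mm high, walls 4 mm, floor 4 mm thick. Origin at the centre of its underside, on the table; z up.
- glue_bottle: Bystander: white bottle with orange cap standing beside the case, towards the tray, 66 mm diameter, 190 mm high. Origin at the centre of its base.
- spray_can: Bystander: green can standing beyond the tray's far end, 60 mm diameter, 160 mm high. Origin at the centre of its base.
- mug: Bystander: blue mug beside the case, on the side to which the lid opens, 80 mm diameter plus a handle, 90 mm high. Origin at the centre of its base.

How it is judged:
On the way, in this order (a step that is already met when the one before it is completed fails the run):
1. the lid is slid open by at least 125 mm (value of joint lid above 0.125 m), for 0.2 s.
2. the trimmer is lifted at least 70 mm from where it lay, held in the fingers (distance of trimmer_center from where it was at the start of the episode above 0.07 m and contact force between the fingers and trimmer above 0.5 N), for 0.1 s.
3. the trimmer, still held, is lowered into the tray (its centre under 38 mm above the tray's underside) (x of trimmer_center in the frame of tray between -0.05 and 0.05 m and y of trimmer_center in the frame of tray between -0.04 and 0.04 m and z of trimmer_center in the frame of tray below 0.038 m and contact force between the fingers and trimmer above 0.5 N), for 0.1 s.
At the end, for the whole second after the job is handed in: The trimmer lies flat and right way up inside the tray (centre within 50 mm along and 40 mm across of the tray's centre, under 30 mm above its underside, tilt under 0.15 rad), lengthwise within 0.35 rad either way round, let go and at rest; the lid is still open by 120 mm or more (x of trimmer_center in the frame of tray between -0.05 and 0.05 m and y of trimmer_center in the frame of tray between -0.04 and 0.04 m and z of trimmer_center in the frame of tray below 0.03 m and angle between the x axis of trimmer_center and the x axis of tray, either way round below 0.35 rad and angle between trimmer_center's own z axis and vertical below 0.15 rad and linear speed of trimmer below 0.02 m/s and value of joint lid above 0.12 m); the robot touches nothing.
It fails at once if the glue bottle is shifted over 30 mm or tipped (distance of glue_bottle from where it was at the start of the episode above 0.03 m or angle between glue_bottle's own z axis and vertical above 0.35 rad).
It fails at once if the spray can is shifted over 30 mm or tipped (distance of spray_can from where it was at the start of the episode above 0.03 m or angle between spray_can's own z axis and vertical above 0.35 rad).
It fails at once if the mug is shifted over 30 mm or tipped (distance of mug from where it was at the start of the episode above 0.03 m or angle between mug's own z axis and vertical above 0.35 rad).
It also fails if it takes over 72 s, if anything falls off the work surface, if the arm or the gripper's body presses on something with over 40 N, if the wrist force passes 120 N, or if a joint passes its speed limit or range.

## Working session

There is one attempt and no reset: what is moved stays moved. The work goes in short steps, Python scripts to look and compute and a shell command to move; the robot and the scene stay as the last step left them, time stands still between calls to the robot, and variables do not carry over. Pictures are saved under pics/ and viewed, and the job is handed in when it is done.

```bash
ls; mkdir -p pics; python3 - <<'E'
from rig import r
import cv2, numpy as np
print(r.get_obs(), r.grasp_offset)
for n in ("side","top"):
    p,d=r.read_camera(n); cv2.imwrite(f"pics/{n}0.png",p[:,:,::-1]); np.save(f"pics/{n}0.npy",d); 
    print(n,{k:(np.round(v,4).tolist() if k=="view" else v) for k,v in r.calibration(n).items()})
E
```

```text
pics
{'t': 0.0, 'q': array([-1.31999900e+00,  4.23809189e-01,  1.63068981e+00,  2.58751349e-05,
        1.08860672e+00, -1.90051965e-02]), 'qd': array([-0.00063371,  0.00050095,  0.00023209, -0.00244519,  0.00131223,
        0.00064702]), 'tau': array([-2.89453877e-03, -5.44637167e+01, -2.73669916e+01,  6.43849466e-02,
        2.27975420e-02, -1.24461562e-04]), 'ee_pos': array([ 0.16647805, -0.60184064,  0.22192154]), 'ee_rot': array([-4.78485491e-04,  7.95779116e-01, -6.05586514e-01, -5.86109957e-04]), 'contact_force': array([ 0.64141846, -0.20038712, -0.08081467]), 'torque': array([ 0.0249846 ,  0.02673445, -0.00158006]), 'grip_width': 0.08759840603542647} 0.0187
side {'fovy': 54.8535647297655, 'cx': 273.3651548218926, 'cy': 207.80392807805654, 'view': [[0.9982, -0.0554, 0.0218, -0.582], [0.017, 0.6168, 0.7869, -0.1163], [-0.0571, -0.7852, 0.6167, -0.9204], [0.0, 0.0, 0.0, 1.0]]}
top {'fovy': 57.77327261227769, 'cx': 280.9655909483492, 'cy': 202.2229402204762, 'view': [[-0.0202, -0.9996, 0.0181, -0.0032], [0.9859, -0.0169, 0.1663, -0.5792], [-0.1659, 0.0212, 0.9859, -1.0266], [0.0, 0.0, 0.0, 1.0]]}
```

View pics/side0.png

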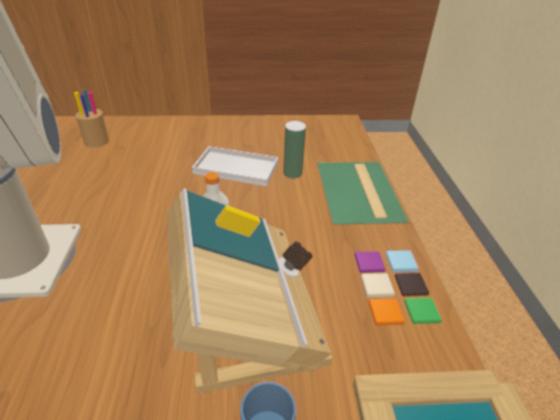

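View pics/top0.png

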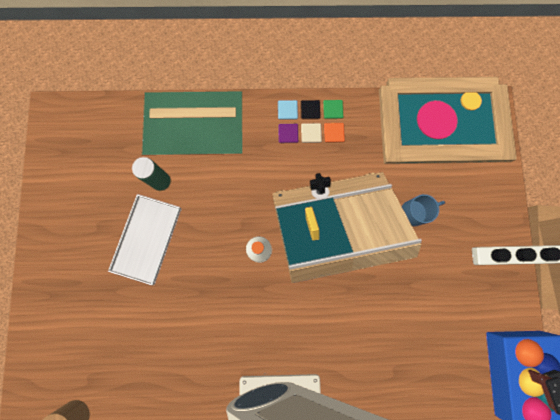

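The side view shows the teal lid with its yellow rib at (238,221) and the knob at (297,256). The tray is at (236,165), the glue bottle at (213,190), the can at (294,150) and the mug at (268,408). The top view shows the rib at (313,224), the knob at (320,183), the tray at (145,240), the bottle at (259,248), the can at (145,168) and the mug at (423,209).

```bash
cat > h.py <<'E'
import numpy as np, cv2
from rig import r
def cloud(n,p,d):
    c=r.calibration(n); V=np.array(c["view"]); f=p.shape[0]/2/np.tan(np.radians(c["fovy"])/2)
    v,u=np.mgrid[:p.shape[0],:p.shape[1]]
    X=np.stack([(u-c["cx"])/f*d,-(v-c["cy"])/f*d,-d],-1)
    return (X-V[:3,3])@V[:3,:3]
def proj(n,P,h=420):
    c=r.calibration(n); V=np.array(c["view"]); f=h/2/np.tan(np.radians(c["fovy"])/2)
    q=np.asarray(P)@V[:3,:3].T+V[:3,3]; return np.stack([c["cx"]+f*q[...,0]/-q[...,2],c["cy"]-f*q[...,1]/-q[...,2]],-1)
E
python3 - <<'E'
from h import *
for n in("side","top"):
    p=cv2.imread(f"pics/{n}0.png");d=np.load(f"pics/{n}0.npy");C=cloud(n,p,d)
    hsv=cv2.cvtColor(p,cv2.COLOR_BGR2HSV);H,S,V=cv2.split(hsv)
    print(n,"nodepth",(d==0).mean())
    pts={"side":[(120,200),(120,330),(300,400),(450,380),(340,130),(150,180)],"top":[(100,100),(200,300),(350,320),(60,380),(460,290),(270,170)]}[n]
    for u,v in pts: print((u,v),np.round(C[v,u],4))
    boxes={"side":{"rib":(200,200,275,245),"teal":(175,185,290,275)},"top":{"rib":(295,200,330,245),"teal":(265,180,360,275)}}[n]
    for k,(a,b,c2,e) in boxes.items():
        m=np.zeros(H.shape,bool); 
        m[b:e,a:c2]=True
        m&= ((H>20)&(H<32)&(S>200)) if k=="rib" else ((H>85)&(H<105)&(S>120))
        m=cv2.erode(m.astype(np.uint8),np.ones((3,3)))>0
        m&=d>0
        Q=C[m]; c0=np.median(Q,0); w,Vv=np.linalg.eigh(np.cov((Q-c0).T)); print(k,len(Q),c0.round(4),np.sqrt(w).round(4),Vv.T.round(3).tolist(), Q.mean(0).round(4))
    if n=="top":
      for k,(u,v) in dict(bottle=(258,248),can=(144,167),mug=(423,209),trayfloor=(145,240),knob=(320,180)).items():
        print(k,C[v-2:v+3,u-2:u+3].reshape(-1,3).mean(0).round(4))
E
```

```text
side nodepth 0.0040391156462585035
(120, 200) [ 0.1762  0.2197 -0.0012]
(120, 330) [ 0.2752 -0.1984 -0.0027]
(300, 400) [ 6.082e-01 -3.517e-01  6.000e-04]
(450, 380) [ 0.8601 -0.3447  0.0321]
(340, 130) [0.8561 0.6132 0.0026]
(150, 180) [ 2.400e-01  3.135e-01 -1.000e-04]
rib 576 [ 0.5057 -0.0961  0.1819] [0.0017 0.0109 0.0196] [[-0.204, 0.978, -0.054], [-0.52, -0.154, -0.84], [-0.83, -0.144, 0.539]] [ 0.5062 -0.0959  0.182 ]
  return _methods._mean(a, axis=axis, dtype=dtype,
  ret = um.true_divide(
  avg = a.mean(axis, **keepdims_kw)
<stdin>:15: RuntimeWarning: Degrees of freedom <= 0 for slice
  c *= np.true_divide(1, fact)
  c *= np.true_divide(1, fact)
Traceback (most recent call last):
numpy.linalg.LinAlgError: Eigenvalues did not converge
```

```bash
python3 - <<'E' 2>&1 | grep -v Warn
from h import *
for n in("side","top"):
    p=cv2.imread(f"pics/{n}0.png");d=np.load(f"pics/{n}0.npy");C=cloud(n,p,d)
    H,S,V=cv2.split(cv2.cvtColor(p,cv2.COLOR_BGR2HSV))
    u,v={"side":(215,228),"top":(295,240)}[n]; print("teal hsv",H[v,u],S[v,u],V[v,u])
    def reg(box,cond):
        a,b,c2,e=box; m=np.zeros(H.shape,bool); m[b:e,a:c2]=True; return (m&cond&(d>0))
    bx={"side":((195,200,275,245),(175,185,290,275)),"top":((295,200,330,245),(265,180,360,275))}[n]
    teal=reg(bx[1],(H>85)&(H<108)&(S>100)); te=cv2.erode(teal.astype(np.uint8),np.ones((3,3)))>0
    Q=C[te]; c0=Q.mean(0); w,E=np.linalg.eigh(np.cov((Q-c0).T)); nrm=E[:,0]*np.sign(E[2,0])
    print(n,"lid n",nrm.round(4),"tilt",np.degrees(np.arccos(nrm[2])).round(2),"yaw",np.degrees(np.arctan2(-nrm[1],-nrm[0])).round(2),"mean",c0.round(4),"rms",np.sqrt(w[0]).round(4), len(Q))
    rib=reg(bx[0],(H>18)&(H<34)&(S>190)); 
    R=C[rib]; h=(R-c0)@nrm; top=R[h>np.percentile(h,90)-0.006]; 
    print("rib h pct",np.percentile(h,[5,50,90,95]).round(4),len(top))
    t=top.mean(0); 
    w,E=np.linalg.eigh(np.cov((top-t).T)); print("rib top",t.round(4),"axis",E[:,2].round(3),"yaw", np.degrees(np.arctan2(E[1,2],E[0,2])).round(2),np.sqrt(w).round(4), np.ptp((top-t)@E[:,2]))
    x,y,wd,hh={"side":(275,235,45,45),"top":(303,168,34,32)}[n]
    kb=reg((x,y,x+wd,y+hh),(V<60)); K=C[kb]; hk=(K-c0)@nrm; K2=K[(hk>np.percentile(hk,95)-0.006)]; print("knob",len(K),np.percentile(hk,[5,50,95]).round(4),K2.mean(0).round(4),((K2.min(0)+K2.max(0))/2).round(4))
    for k,(a,b) in ({"bottle":(258,248),"can":(144,167),"mug":(423,209),"tray":(145,240)} if n=="top" else {"tray":(236,165)}).items():
        print(k,C[b-2:b+3,a-2:a+3].reshape(-1,3).mean(0).round(4))
    # tray: points near floor/rim heights
    a,b,c2,e={"side":(185,140,285,190),"top":(100,185,190,295)}[n]
    m=np.zeros(H.shape,bool); m[b:e,a:c2]=True; m&=(S<70)&(V>90)&(C[...,2]<0.03); m=m.astype(np.uint8)
    k,L,st,ce=cv2.connectedComponentsWithStats(m); i=1+st[1:,4].argmax(); T=C[L==i]
    rect=cv2.minAreaRect((T[:,:2]*1000).astype(np.float32)); print("tray rect",rect,np.percentile(T[:,2],[5,50,95]).round(4))
E
```

```text
teal hsv 91 115 115
side lid n [0.5354 0.0956 0.8392] tilt 32.95 yaw -169.88 mean [ 0.4786 -0.1135  0.1696] rms 0.0007 1954
rib h pct [0.0062 0.0272 0.0417 0.0422] 227
rib top [ 0.5144 -0.091   0.1924] axis [-0.829 -0.16   0.536] yaw -169.05 [0.0015 0.0046 0.0208] 0.07198213920334678
Traceback (most recent call last):
IndexError: index -1 is out of bounds for axis 0 with size 0
```

```bash
python3 - <<'E'
import cv2
a=cv2.imread("pics/top0.png")[160:290,250:440]; b=cv2.imread("pics/side0.png")[130:310,150:340]
cv2.imwrite("pics/c1.png",cv2.resize(a,None,fx=4,fy=4,interpolation=cv2.INTER_CUBIC)); cv2.imwrite("pics/c2.png",cv2.resize(b,None,fx=3,fy=3,interpolation=cv2.INTER_CUBIC))
E
```

```text
(no output)
```

View pics/c1.png

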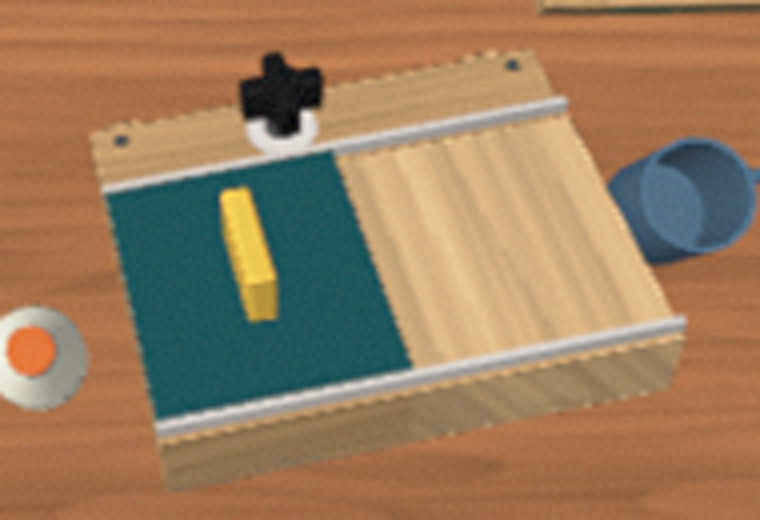

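View pics/c2.png

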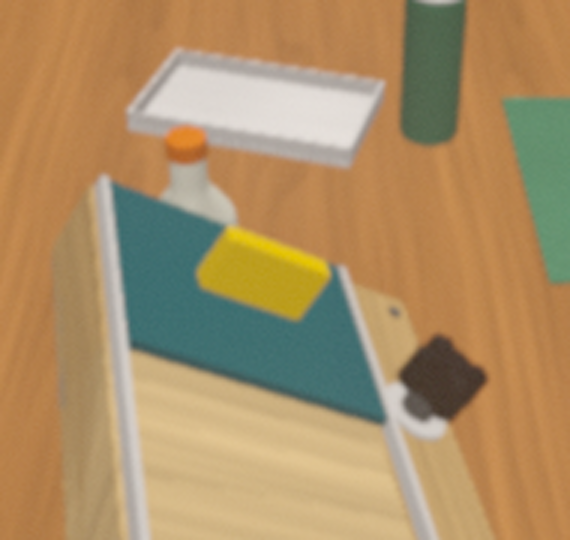

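Both close-ups confirm the layout. In the top crop the knob cross is at (280,95) and the rib at (248,255). The lid occupies the left half of the face and slides right, towards the mug.

```bash
python3 - <<'E' 2>&1 | grep -v Warn
from h import *
for n in("side","top"):
    p=cv2.imread(f"pics/{n}0.png");d=np.load(f"pics/{n}0.npy");C=cloud(n,p,d)
    H,S,V=cv2.split(cv2.cvtColor(p,cv2.COLOR_BGR2HSV))
    def reg(box,cond):
        a,b,c2,e=box; m=np.zeros(H.shape,bool); m[b:e,a:c2]=True; return (m&cond&(d>0))
    bx={"side":((195,200,275,245),(175,185,290,275)),"top":((295,200,330,245),(265,180,360,275))}[n]
    teal=reg(bx[1],(H>82)&(H<108)&(S>100)); te=cv2.erode(teal.astype(np.uint8),np.ones((3,3)))>0
    Q=C[te]; c0=Q.mean(0); w,E=np.linalg.eigh(np.cov((Q-c0).T)); nrm=E[:,0]*np.sign(E[2,0])
    print(n,"lid n",nrm.round(4),"tilt",np.degrees(np.arccos(nrm[2])).round(2),"yaw",np.degrees(np.arctan2(-nrm[1],-nrm[0])).round(2),"mean",c0.round(4),"rms",np.sqrt(w[0]).round(4), len(Q))
    # extents in face frame
    ya=np.radians(-169.6); s=np.radians(33)
    X=np.array([np.cos(ya)*np.cos(s),np.sin(ya)*np.cos(s),np.sin(s)]); Y=np.array([-np.sin(ya),np.cos(ya),0]); Z=np.cross(X,Y)
    Qa=C[teal]; F=np.stack([X,Y,Z]); qa=Qa@F.T; lo,hi=np.percentile(qa,[.5,99.5],axis=0); print("lid face range",lo.round(4),hi.round(4),"ctr",((lo+hi)/2).round(4),"ptp",(hi-lo).round(4), "Z med",np.median(qa[:,2]).round(4))
    zt=np.median((Q@F.T)[:,2])
    rib=reg(bx[0],(H>18)&(H<34)&(S>190)); R=C[rib]@F.T; 
    tp=R[(R[:,2]>zt+0.036)]; lo,hi=np.percentile(tp,[2,98],axis=0); print("rib top face",lo.round(4),hi.round(4),"mean",tp.mean(0).round(4),"h",(tp[:,2].max()-zt).round(4))
    rg=np.r_[(lo[:2]+hi[:2])/2, zt+0.025]; print("lid_grip world",(rg@F).round(4))
    bb={"side":(275,235,320,278),"top":(303,168,336,200)}[n]
    kb=reg(bb,(V<75)); K=C[kb]@F.T; print(len(K)); K=K[(K[:,2]>zt+0.036)&(K[:,2]<zt+.047)]
    lo,hi=np.percentile(K,[2,98],axis=0); print("knob top",len(K),lo.round(4),hi.round(4))
    kc=np.r_[(lo[:2]+hi[:2])/2,zt+0.027]; print("knob rel rib",(kc-rg).round(4),"knob_center world",(kc@F).round(4))
    for k,(a,b) in ({"bottle":(258,248),"can":(144,167),"mug":(423,209),"tray":(145,240)} if n=="top" else {"tray":(236,165)}).items():
        print(k,C[b-2:b+3,a-2:a+3].reshape(-1,3).mean(0).round(4))
    a,b,c2,e={"side":(185,140,285,190),"top":(100,185,190,295)}[n]
    m=np.zeros(H.shape,bool); m[b:e,a:c2]=True; m&=(S<70)&(V>90)&(C[...,2]<0.03); m=m.astype(np.uint8)
    k,L,st,ce=cv2.connectedComponentsWithStats(m); i=1+st[1:,4].argmax(); T=C[L==i]
    rect=cv2.minAreaRect((T[:,:2]*1000).astype(np.float32)); print("tray rect",rect,np.percentile(T[:,2],[5,50,95]).round(4))
E
```

```text
side lid n [0.5354 0.0956 0.8392] tilt 32.95 yaw -169.88 mean [ 0.4786 -0.1135  0.1696] rms 0.0007 1954
lid face range [-0.3923  0.1105  0.3857] [-0.2211  0.2537  0.3892] ctr [-0.3067  0.1821  0.3875] ptp [0.1712 0.1431 0.0035] Z med 0.3874
rib top face [-0.3409  0.1729  0.4238] [-0.2723  0.1883  0.4305] mean [-0.3058  0.1824  0.428 ] h 0.0434
lid_grip world [ 0.5065 -0.0907  0.1789]
270
knob top 90 [-0.4523  0.2193  0.4237] [-0.4072  0.2575  0.4305]
knob rel rib [-0.1231  0.0578  0.002 ] knob_center world [ 0.6196 -0.1287  0.1135]
tray [0.4889 0.3826 0.0048]
tray rect ((484.9136962890625, 389.82354736328125), (167.44390869140625, 248.90892028808594), 72.02041625976562) [0.0026 0.0061 0.0226]
top lid n [0.5382 0.0962 0.8373] tilt 33.15 yaw -169.87 mean [ 0.4853 -0.0886  0.1608] rms 0.0013 2626
lid face range [-0.3965  0.1006  0.3829] [-0.2195  0.251   0.3897] ctr [-0.308   0.1758  0.3863] ptp [0.177  0.1504 0.0068] Z med 0.3861
Traceback (most recent call last):
IndexError: index -1 is out of bounds for axis 0 with size 0
```

```bash
python3 - <<'E' 2>&1 | grep -v Warn
from h import *
n="top"
p=cv2.imread(f"pics/{n}0.png");d=np.load(f"pics/{n}0.npy");C=cloud(n,p,d)
H,S,V=cv2.split(cv2.cvtColor(p,cv2.COLOR_BGR2HSV))
print("rib hsv",p[220,312],H[220,312],S[220,312])
ya=np.radians(-169.7); s=np.radians(33)
X=np.array([np.cos(ya)*np.cos(s),np.sin(ya)*np.cos(s),np.sin(s)]); Y=np.array([-np.sin(ya),np.cos(ya),0]); Z=np.cross(X,Y);F=np.stack([X,Y,Z])
def reg(box,cond):
    a,b,c2,e=box; m=np.zeros(H.shape,bool); m[b:e,a:c2]=True; return (m&cond&(d>0))
fc=C@F.T
teal=reg((265,180,360,275),(H>82)&(H<108)&(S>100))
rect=cv2.minAreaRect((fc[teal][:,:2]*1000).astype(np.float32)); print("lid rect",rect)
zt=np.median(fc[teal][:,2]); print("zt",zt)
for name,box in dict(rib=(300,200,330,245),knob=(303,168,336,200)).items():
    m=reg(box,(H>15)&(H<34)&(S>140)) if name=="rib" else reg(box,V<75)
    K=fc[m]; print(name,len(K),np.percentile(K[:,2]-zt,[5,50,95]).round(4))
    K=K[(K[:,2]>zt+.033)&(K[:,2]<zt+.05)]; lo,hi=np.percentile(K,[2,98],axis=0); print(lo.round(4),hi.round(4),((lo+hi)/2).round(4),K.mean(0).round(4))
    print(cv2.minAreaRect((K[:,:2]*1000).astype(np.float32)))
    print("world",(np.r_[(lo[:2]+hi[:2])/2,zt+.025]@F).round(4))
for k,(a,b) in {"bottle":(258,248),"can":(144,167),"mug":(423,209),"tray":(145,240)}.items():
    print(k,C[b-2:b+3,a-2:a+3].reshape(-1,3).mean(0).round(4))
m=np.zeros(H.shape,bool); m[185:295,100:190]=True; m&=(S<70)&(V>90)&(C[...,2]<0.03); m=m.astype(np.uint8)
k,L,st,ce=cv2.connectedComponentsWithStats(m); i=1+st[1:,4].argmax(); T=C[L==i]
print("tray",cv2.minAreaRect((T[:,:2]*1000).astype(np.float32)),np.percentile(T[:,2],[5,50,95]).round(4))
cn,_=cv2.findContours((L==i).astype(np.uint8),0,2); print(cv2.boxPoints(cv2.minAreaRect(max(cn,key=cv2.contourArea))))
# bystander extents
for k,box,cond in [("can",(128,150,178,195),(H>50)&(H<90)&(C[...,2]>.02)),("mug",(400,190,450,230),(H>95)&(H<120)&(S>60)&(C[...,2]>.075)),("bottle",(240,230,278,268),C[...,2]>.03)]:
    q=C[reg(box,cond)]; print(k,q.min(0).round(3),q.max(0).round(3))
E
```

```text
rib hsv [ 83 203 237] 23 166
lid rect ((-321.70166015625, 175.07022094726562), (152.1189727783203, 209.07684326171875), 89.93991088867188)
zt 0.38626707340664646
rib 275 [0.0068 0.0405 0.0438]
[-0.3424  0.1651  0.4199] [-0.2704  0.1824  0.4306] [-0.3064  0.1738  0.4252] [-0.3032  0.1734  0.4274]
((-307.8289794921875, 173.90499877929688), (18.102148056030273, 76.16352081298828), 89.69920349121094)
world [ 0.5043 -0.085   0.178 ]
knob 259 [0.0176 0.0385 0.0431]
[-0.4539  0.201   0.4201] [-0.4042  0.2498  0.4303] [-0.429   0.2254  0.4252] [-0.4276  0.2254  0.4262]
((-429.2880859375, 226.72625732421875), (43.76371765136719, 46.42292022705078), 43.31309509277344)
world [ 0.6147 -0.1174  0.1113]
bottle [0.4434 0.0447 0.2266]
can [0.6573 0.3358 0.1601]
mug [ 0.5585 -0.4328  0.0076]
tray [0.4831 0.3782 0.0043]
tray ((488.81201171875, 379.13165283203125), (139.6112823486328, 234.08090209960938), 72.26018524169922) [0.0007 0.0044 0.0217]
[[107.570244 270.8475  ]
 [135.88354  191.05545 ]
 [181.20886  207.13864 ]
 [152.89557  286.9307  ]]
can [0.626 0.31  0.02 ] [0.673 0.351 0.158]
mug [ 0.509 -0.46   0.075] [ 0.586 -0.361  0.096]
bottle [0.413 0.018 0.036] [0.477 0.08  0.194]
```

```bash
python3 - <<'E'
import cv2
for n,(a,b,c,e) in dict(top=(240,160,440,290),side=(180,130,330,290)).items(): pass
a=cv2.imread("pics/top0.png"); b=cv2.imread("pics/side0.png")
cv2.imwrite("pics/t1.png",cv2.resize(a[180:300,95:195],None,fx=5,fy=5,interpolation=cv2.INTER_CUBIC))
cv2.imwrite("pics/t2.png",cv2.resize(b[135:195,180:320],None,fx=5,fy=5,interpolation=cv2.INTER_CUBIC))
E
python3 - <<'E'
from h import *
# bow of table back edge in top image: find strongest vertical gradient near row 90
g=cv2.cvtColor(cv2.imread("pics/top0.png"),cv2.COLOR_BGR2HSV).astype(float)
S=cv2.GaussianBlur(g[:,:,1],(5,5),0)
us=[];vs=[]
for u in list(range(35,140,5))+list(range(250,375,5)):
    col=np.abs(np.diff(S[82:99,u])); us.append(u); vs.append(82+col.argmax()+.5)
us=np.array(us);vs=np.array(vs); print(list(zip(us,vs)))
E
```

```text
[(np.int64(35), np.float64(91.5)), (np.int64(40), np.float64(90.5)), (np.int64(45), np.float64(90.5)), (np.int64(50), np.float64(91.5)), (np.int64(55), np.float64(90.5)), (np.int64(60), np.float64(90.5)), (np.int64(65), np.float64(90.5)), (np.int64(70), np.float64(90.5)), (np.int64(75), np.float64(90.5)), (np.int64(80), np.float64(90.5)), (np.int64(85), np.float64(90.5)), (np.int64(90), np.float64(90.5)), (np.int64(95), np.float64(90.5)), (np.int64(100), np.float64(90.5)), (np.int64(105), np.float64(90.5)), (np.int64(110), np.float64(90.5)), (np.int64(115), np.float64(90.5)), (np.int64(120), np.float64(90.5)), (np.int64(125), np.float64(89.5)), (np.int64(130), np.float64(90.5)), (np.int64(135), np.float64(89.5)), (np.int64(250), np.float64(88.5)), (np.int64(255), np.float64(88.5)), (np.int64(260), np.float64(88.5)), (np.int64(265), np.float64(88.5)), (np.int64(270), np.float64(88.5)), (np.int64(275), np.float64(88.5)), (np.int64(280), np.float64(97.5)), (np.int64(285), np.float64(97.5)), (np.int64(290), np.float64(97.5)), (np.int64(295), np.float64(97.5)), (np.int64(300), np.float64(88.5)), (np.int64(305), np.float64(87.5)), (np.int64(310), np.float64(87.5)), (np.int64(315), np.float64(87.5)), (np.int64(320), np.float64(87.5)), (np.int64(325), np.float64(87.5)), (np.int64(330), np.float64(87.5)), (np.int64(335), np.float64(87.5)), (np.int64(340), np.float64(87.5)), (np.int64(345), np.float64(87.5)), (np.int64(350), np.float64(87.5)), (np.int64(355), np.float64(87.5)), (np.int64(360), np.float64(87.5)), (np.int64(365), np.float64(87.5)), (np.int64(370), np.float64(87.5))]
```

View pics/t1.png

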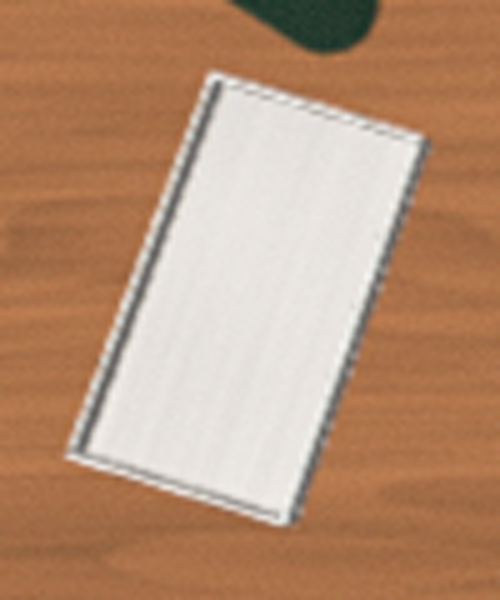

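View pics/t2.png

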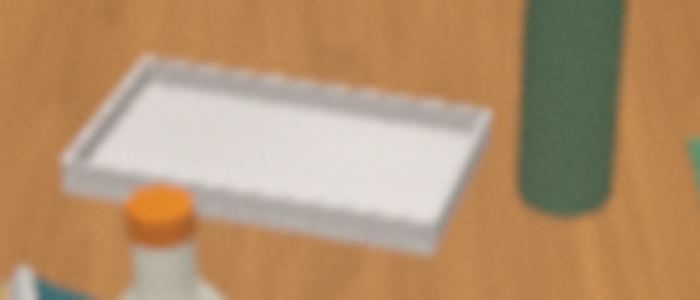

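```bash
cat >> h.py <<'E'
def ray(n,uv,h=420):
    c=r.calibration(n); V=np.array(c["view"]); f=h/2/np.tan(np.radians(c["fovy"])/2)
    o=-V[:3,:3].T@V[:3,3]; d=np.array([(uv[0]-c["cx"])/f,-(uv[1]-c["cy"])/f,-1])@V[:3,:3]; return o,d
def onz(n,uv,z):
    o,d=ray(n,uv); return o+d*(z-o[2])/d[2]
def tri(a,b):
    o1,d1=ray("top",a);o2,d2=ray("side",b); t=np.linalg.lstsq(np.stack([d1,-d2],1),o2-o1,rcond=None)[0]
    p,q=o1+t[0]*d1,o2+t[1]*d2; return (p+q)/2,q-p
E
python3 - <<'E'
from h import *
t=[(137,194.4),(180.6,207.6),(153,284.4),(109,271.2)]; s=[(209.4,146.4),(278,157.4),(267.4,182.4),(193,167)]
T=np.array([onz("top",x,.022) for x in t]);print(T.round(4),T.mean(0))
S=np.array([onz("side",x,.022) for x in s]);print(S.round(4),S.mean(0))
# matched: top0=far-left(+x,+y)
for Q in(T,S): print([np.linalg.norm(Q[i]-Q[(i+1)%4]).round(4) for i in range(4)])
for a in T: print([ (tri(proj("top",a),b)[1]).round(4).tolist() for b in s][0:1])
# cap / knob / rib
def blob(n,box,f):
    p=cv2.imread(f"pics/{n}0.png");H,Sx,V=cv2.split(cv2.cvtColor(p,cv2.COLOR_BGR2HSV)); m=np.zeros(H.shape,bool);a,b,c,e=box;m[b:e,a:c]=True;v,u=np.nonzero(m&f(H,Sx,V));return u,v
o=lambda H,S,V:(H<16)&(S>200)&(V>150)
for n,b in(("top",(245,235,275,262)),("side",(200,168,225,190))):
    u,v=blob(n,b,o);print(n,len(u),u.mean(),v.mean(),u.min(),u.max(),v.min(),v.max(), onz(n,((u.min()+u.max())/2,(v.min()+v.max())/2),.185).round(4))
E
```

```text
[[0.6135 0.4003 0.022 ]
 [0.5728 0.2742 0.022 ]
 [0.3582 0.3455 0.022 ]
 [0.3968 0.4686 0.022 ]] [0.4853384  0.37217273 0.022     ]
[[0.4031 0.4686 0.022 ]
 [0.6189 0.3965 0.022 ]
 [0.5801 0.2609 0.022 ]
 [0.3631 0.3465 0.022 ]] [0.4913152  0.36811718 0.022     ]
[np.float64(0.1325), np.float64(0.2261), np.float64(0.1291), np.float64(0.2272)]
[np.float64(0.2276), np.float64(0.141), np.float64(0.2333), np.float64(0.1284)]
[[-0.1645, -0.0456, -0.0487]]
[[-0.1133, -0.0263, -0.0244]]
[[0.0574, 0.0062, -0.0003]]
[[0.0061, 0.0009, 0.0003]]<stdin>:13: RuntimeWarning: Mean of empty slice.
  ret = ret.dtype.type(ret / rcount)
Traceback (most recent call last):
ValueError: zero-size array to reduction operation minimum which has no identity
```

```bash
cat >> h.py <<'E'
from scipy.spatial.transform import Rotation as Ro
ya=np.radians(-169.8); s=np.radians(33)
X=np.array([np.cos(ya)*np.cos(s),np.sin(ya)*np.cos(s),np.sin(s)]); Y=np.array([-np.sin(ya),np.cos(ya),0]); Z=np.cross(X,Y)
RF=np.stack([Y,X,-Z],1)  # tool rotation for the face
RIB=np.array([.5054,-.088,.1785]); KNOB=RIB-.125*X+.052*Y+.002*Z
def cur():
    o=r.get_obs(); w,x,y,z=o["ee_rot"]; return o["ee_pos"],Ro.from_quat([x,y,z,w]).as_matrix(),o
def delta(P,R):
    p,Rc,o=cur(); d=Rc.T@(np.array(P)-p)*100; rv=Ro.from_matrix(Rc.T@R).as_rotvec()
    print("shift(cm, tool axes now)",d.round(2),"rotvec",rv.round(4),"rows>=",np.ceil(max(np.linalg.norm(d)/4.17,np.linalg.norm(rv)/.125)))
    print("shift in target axes",(np.array(R).T@(np.array(P)-p)*100).round(2), "force",o["contact_force"].round(1),"w",o["grip_width"].round(4))
E
python3 - <<'E'
from h import *
p,R,o=cur(); print(R.round(3))
print(KNOB)
P=RIB+.08*Z
print(P); delta([p[0],p[1],.36],R); delta([P[0],P[1],.36],R); delta(P,RF)
E
```

```text
[[ 0.267 -0.964 -0.   ]
 [-0.964 -0.267  0.001]
 [-0.001 -0.    -1.   ]]
[ 0.61885746 -0.12042081  0.11209746]
[ 0.54828251 -0.08028422  0.24559365]
shift(cm, tool axes now) [ -0.02  -0.   -13.8 ] rotvec [0. 0. 0.] rows>= 4.0Traceback (most recent call last):
  File "<stdin>", line 5, in <module>
  File "h.py", line 29, in delta
    print("shift in target axes",(np.array(R).T@(np.array(P)-p)*100).round(2), "force",o["contact_force"].round(1),"w",o["grip_width"].round(4))
                                                                                                                       ^^^^^^^^^^^^^^^^^^^^^
AttributeError: 'float' object has no attribute 'round'
```

```bash
sed -i 's/o\["grip_width"\].round(4)/round(float(o["grip_width"]),4)/' h.py
python3 -m inch '[[[0,0,-3.5,0,0,0,1],[0,0,-3.5,0,0,0,1],[0,0,-3.5,0,0,0,1],[0,0,-3.5,0,0,0,1],[-2.5,-3.1,0,0,0,0,1],[-2.5,-3.1,0,0,0,0,1],[-2.5,-3.1,0,0,0,0,1],[-2.5,-3.1,0,0,0,0,1]]]'
python3 -m inch '[[[-2.5,-3.1,0,0,0,0,1],[-2.5,-3.1,0,0,0,0,1],[-2.5,-3.1,0,0,0,0,1],[-2.5,-3.1,0,0,0,0,1],[-2.5,-3.1,0,0,0,0,1],[-2.5,-3.1,0,0,0,0,1],[-2.5,-3.1,0,0,0,0,1],[-2.5,-3.1,0,0,0,0,1]]]'
python3 - <<'E'
from h import *
P=RIB+.08*Z; delta(P,RF); print(cur()[2]["q"].round(3))
E
```

```text
t: 0.77
ee_pos: [0.2599, -0.4713, 0.3625]
ee_rot: [-0.0, 0.795, -0.606, -0.0]
contact_force: [1.5, 0.2, -0.2]
grip_width: 0.0879
t: 1.43
ee_pos: [0.4457, -0.2122, 0.3625]
ee_rot: [0.0, 0.796, -0.606, -0.0]
contact_force: [0.5, -0.4, -0.1]
grip_width: 0.0879
shift(cm, tool axes now) [ -9.98 -13.4   11.69] rotvec [-0.5754 -0.0263  0.0892] rows>= 5.0
shift in target axes [-11.16 -16.79   3.04] force [ 0.5 -0.4 -0.1] w 0.0879
[-0.468  0.081  1.754 -0.     1.307  0.833]
```

```bash
python3 -m inch '[[[0,0,0,-0.115,-0.005,0.018,1],[0,0,0,-0.115,-0.005,0.018,1],[0,0,0,-0.115,-0.005,0.018,1],[0,0,0,-0.115,-0.005,0.018,1],[0,0,0,-0.115,-0.005,0.018,1]]]'
python3 -m inch '[[[-2.2,-3.35,0.4,0,0,0,1],[-2.2,-3.35,0.4,0,0,0,1],[-2.2,-3.35,0.4,0,0,0,1],[-2.2,-3.35,0.4,0,0,0,1],[-2.2,-3.35,0.4,0,0,0,1],[0,0,0,0,0,0,1]]]'
python3 - <<'E'
from h import *
delta(RIB+.08*Z,RF);delta(RIB-.0187*Z,RF); print(cur()[2]["q"].round(3))
for n in("top","side"): p,d=r.read_camera(n); cv2.imwrite(f"pics/{n}1.png",p[:,:,::-1])
a=cv2.imread("pics/top1.png")[130:320,210:460];b=cv2.imread("pics/side1.png")[120:330,140:350]
cv2.imwrite("pics/j1.png",np.hstack([cv2.resize(a,(450,342)),cv2.resize(b,(342,342))]))
E
```

```text
t: 1.85
ee_pos: [0.4457, -0.2137, 0.3632]
ee_rot: [0.22, 0.735, -0.615, -0.182]
contact_force: [0.1, -0.1, 1.0]
grip_width: 0.088
t: 2.35
ee_pos: [0.5542, -0.0786, 0.2493]
ee_rot: [0.219, 0.736, -0.613, -0.184]
contact_force: [-1.7, 0.1, -0.1]
grip_width: 0.088
shift(cm, tool axes now) [0.06 0.31 0.64] rotvec [ 0.0044 -0.0003  0.0039] rows>= 1.0
shift in target axes [0.06 0.31 0.64] force [-1.7  0.1 -0.1] w 0.088
shift(cm, tool axes now) [ 0.05  0.27 10.51] rotvec [ 0.0044 -0.0003  0.0039] rows>= 3.0
shift in target axes [ 0.06  0.31 10.51] force [-1.7  0.1 -0.1] w 0.088
[-0.084  0.591  1.408 -0.144  1.706  1.327]
```

View pics/j1.png

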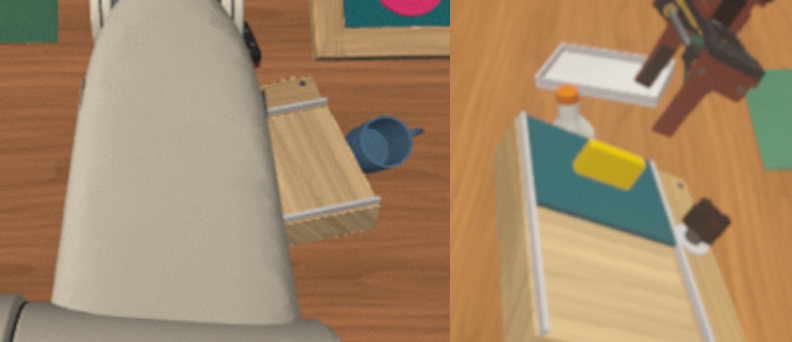

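In the side half the open fingers straddle the rib line, at about (650,70) and (670,130), above the rib at (610,165). The top view is blocked by the arm. I'll go down most of the way and look again.

```bash
python3 -m inch '[[[0,0.3,2.5,0,0,0,1],[0,0,2.5,0,0,0,1],[0,0,2,0,0,0,1],[0,0,0,0,0,0,1]]]'
python3 - <<'E'
from h import *
delta(RIB-.0187*Z,RF)
p,d=r.read_camera("side"); cv2.imwrite("pics/s2.png",cv2.resize(p[100:330,130:360,::-1],None,fx=2.5,fy=2.5))
E
```

```text
t: 2.78
ee_pos: [0.5097, -0.0915, 0.1962]
ee_rot: [0.219, 0.734, -0.615, -0.184]
contact_force: [0.2, 0.4, -0.5]
grip_width: 0.088
shift(cm, tool axes now) [-0.42 -0.68  3.55] rotvec [ 0.0045  0.0009 -0.002 ] rows>= 1.0
shift in target axes [-0.42 -0.66  3.55] force [ 0.2  0.4 -0.5] w 0.088
```

View pics/s2.png

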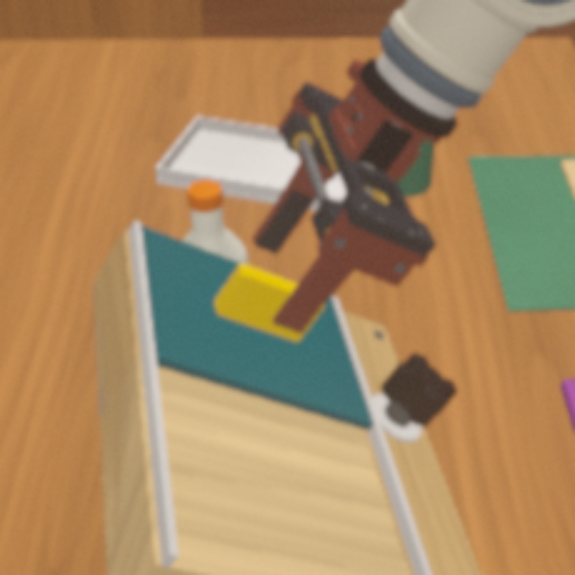

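The fingers straddle the rib, near finger tip at (290,325) and rib at (265,300). I'll finish the descent with the lateral correction.

```bash
python3 -m inch '[[[-0.2,-0.3,1.6,0,0,0,1],[-0.2,-0.3,1.6,0,0,0,1],[0,0,0,0,0,0,1],[0,0,0,0,0,0,1]]]'
python3 - <<'E'
from h import *
delta(RIB-.0187*Z,RF)
E
```

```text
t: 3.17
ee_pos: [0.5013, -0.0891, 0.1687]
ee_rot: [0.218, 0.735, -0.616, -0.181]
contact_force: [0.2, 0.0, 0.6]
grip_width: 0.0879
shift(cm, tool axes now) [-0.03  0.18  0.81] rotvec [-0.0016 -0.0012 -0.0018] rows>= 1.0
shift in target axes [-0.03  0.18  0.81] force [0.2 0.  0.6] w 0.0879
```

```bash
python3 -m inch '[[[0,0.2,0.6,0,0,0,1],[0,0,0,0,0,0,-1],[0,0,0,0,0,0,-1],[0,0,0,0,0,0,-1],[0,0,0,0,0,0,-1],[0,0,0,0,0,0,-1],[0,0,0,0,0,0,-1]]]'
python3 - <<'E'
from h import *
delta(RIB-.0187*Z,RF)
E
```

```text
t: 3.75
ee_pos: [0.4958, -0.0895, 0.1635]
ee_rot: [0.218, 0.735, -0.615, -0.181]
contact_force: [0.1, 1.0, -0.2]
grip_width: 0.0512
shift(cm, tool axes now) [0.03 0.   0.09] rotvec [-0.0007 -0.0012 -0.001 ] rows>= 1.0
shift in target axes [0.03 0.   0.09] force [ 0.1  1.  -0.2] w 0.0512
```

```bash
python3 -m inch '[[[0,0,0,0,0,0,-1],[0,0,0,0,0,0,-1],[0,0,0,0,0,0,-1],[0,0,0,0,0,0,-1],[0,0,0,0,0,0,-1],[0,0,0,0,0,0,-1],[0,0,0,0,0,0,-1],[0,0,0,0,0,0,-1]]]'
```

```text
t: 4.42
ee_pos: [0.4956, -0.0892, 0.1634]
ee_rot: [0.218, 0.735, -0.615, -0.182]
contact_force: [0.4, 1.8, -0.3]
grip_width: 0.0174
```

Gripped (17 mm). Now I'll try the lid.

```bash
python3 -m inch '[[[0.4,0,0,0,0,0,-1],[0.4,0,0,0,0,0,-1],[0.4,0,0,0,0,0,-1],[0.2,0,0,0,0,0,-1],[0,0,0,0,0,0,-1]]]'; python3 -m inch '[[[0.3,0,0,0,0,0,-1],[0,0,0,0,0,0,-1]]]'
python3 - <<'E'
from h import *
delta(RIB-.0187*Z,RF)
E
```

```text
t: 4.83
ee_pos: [0.4973, -0.0991, 0.1634]
ee_rot: [0.216, 0.735, -0.616, -0.185]
contact_force: [-2.2, 24.3, 3.5]
grip_width: 0.0179
t: 5.0
ee_pos: [0.4973, -0.0994, 0.1633]
ee_rot: [0.214, 0.735, -0.615, -0.187]
contact_force: [-3.1, 35.6, 3.9]
grip_width: 0.0178
shift(cm, tool axes now) [-0.98 -0.01  0.06] rotvec [0.0008 0.0119 0.0021] rows>= 1.0
shift in target axes [-0.98 -0.01  0.05] force [-3.1 35.6  3.9] w 0.0178
```

The lid is locked: it stopped 10 mm from shut with a force of 35 N. I'll back it off, release it and go to the knob.

```bash
python3 -m inch '[[[-0.7,0,0,0,0,0,-1],[-0.5,0,0,0,0,0,-1],[0,0,0,0,0,0,0.5],[0,0,0,0,0,0,0.5],[0,0,0,0,0,0,0.5],[0,0,0,0,0,0,0.5],[0,0,0,0,0,0,0.5],[0,0,0,0,0,0,0.8]]]'
python3 -m inch '[[[0,0,-1,0,0,0,1],[0,0,-2,0,0,0,1],[0,0,-3,0,0,0,1],[0,0,-3,0,0,0,1],[0,0,0,0,0,0,1]]]'
python3 - <<'E'
from h import *
delta(KNOB+.05*Z,RF)
E
```

```text
t: 5.67
ee_pos: [0.4966, -0.0948, 0.1634]
ee_rot: [0.218, 0.735, -0.616, -0.181]
contact_force: [-0.0, -0.3, 0.1]
grip_width: 0.0544
t: 6.08
ee_pos: [0.5496, -0.0855, 0.244]
ee_rot: [0.215, 0.736, -0.616, -0.178]
contact_force: [0.2, 0.3, 2.2]
grip_width: 0.086
shift(cm, tool axes now) [  4.62 -12.36   2.83] rotvec [-0.01   -0.0036 -0.0021] rows>= 4.0
shift in target axes [  4.66 -12.38   2.69] force [0.2 0.3 2.2] w 0.086
```

```bash
python3 -m inch '[[[1.15,-3.1,0.5,0,0,0,1],[1.15,-3.1,0.5,0,0,0,1],[1.15,-3.1,0.5,0,0,0,1],[1.15,-3.1,0.5,-0.005,0,0,1],[0,0,0,0,0,0,1],[0,0,0,0,0,0,1]]]'
python3 - <<'E'
from h import *
delta(KNOB-.014*Z,RF); print(cur()[2]["q"])
p,d=r.read_camera("side"); cv2.imwrite("pics/s3.png",cv2.resize(p[100:330,170:400,::-1],None,fx=2.5,fy=2.5))
E
```

```text
t: 6.58
ee_pos: [0.644, -0.1147, 0.1524]
ee_rot: [0.221, 0.734, -0.615, -0.185]
contact_force: [0.4, -0.3, 0.1]
grip_width: 0.0878
shift(cm, tool axes now) [ 0.12 -0.08  6.18] rotvec [ 0.0082  0.0001 -0.0008] rows>= 2.0
shift in target axes [ 0.12 -0.03  6.18] force [ 0.4 -0.3  0.1] w 0.0878
[-0.11824086  0.82804131  1.19742716 -0.16253062  1.67857342  1.30463706]
```

View pics/s3.png

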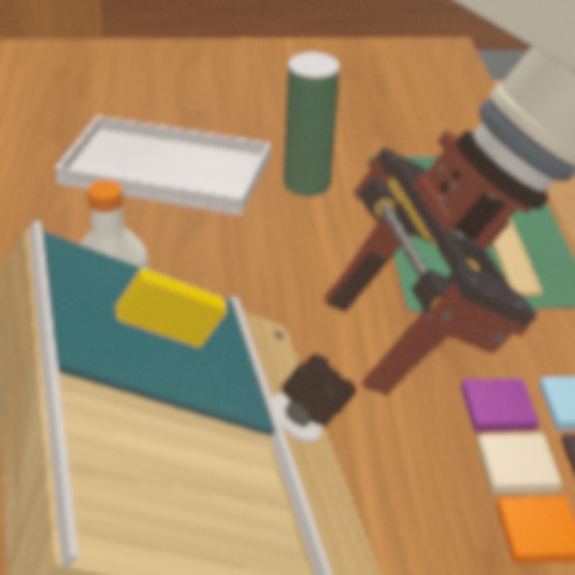

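The gripper is aligned with the knob: the fingers straddle it at (340,300) and (375,385), with the knob at (318,388). Going down.

```bash
python3 -m inch '[[[0.1,0,2,0,0,0,1],[0,0,2,0,0,0,1],[0,0,1.2,0,0,0,1],[0,0,0,0,0,0,1],[0,0,0,0,0,0,1]]]'
python3 - <<'E'
from h import *
delta(KNOB-.014*Z,RF)
p,d=r.read_camera("side"); cv2.imwrite("pics/s4.png",cv2.resize(p[150:330,220:400,::-1],None,fx=3,fy=3))
E
```

```text
t: 7.05
ee_pos: [0.6166, -0.1205, 0.1126]
ee_rot: [0.22, 0.735, -0.615, -0.183]
contact_force: [-0.2, 0.1, 1.0]
grip_width: 0.0883
shift(cm, tool axes now) [ 0.03 -0.22  1.32] rotvec [ 0.0038 -0.0012 -0.0013] rows>= 1.0
shift in target axes [ 0.03 -0.22  1.32] force [-0.2  0.1  1. ] w 0.0883
```

View pics/s4.png

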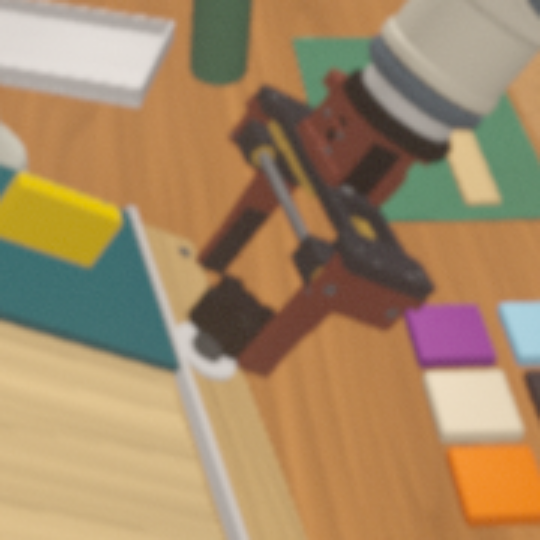

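The midpoint of the finger tips, about (233,316), matches the knob at (232,312). I'll go down the last bit and close.

```bash
python3 -m inch '[[[0,-0.2,1.2,0,0,0,1],[0,0,0,0,0,0,-1],[0,0,0,0,0,0,-1],[0,0,0,0,0,0,-1],[0,0,0,0,0,0,-1],[0,0,0,0,0,0,-1],[0,0,0,0,0,0,-1],[0,0,0,0,0,0,-1]]]'
python3 - <<'E'
from h import *
delta(KNOB-.014*Z,RF)
E
```

```text
t: 7.77
ee_pos: [0.6118, -0.1195, 0.1003]
ee_rot: [0.219, 0.735, -0.615, -0.184]
contact_force: [-0.3, 8.0, 0.5]
grip_width: 0.0559
shift(cm, tool axes now) [0.22 0.08 0.04] rotvec [0.0044 0.0019 0.0001] rows>= 1.0
shift in target axes [0.22 0.08 0.04] force [-0.3  8.   0.5] w 0.0559
```

```bash
python3 -m inch '[[[-0.2,0,0,0,0,-0.11,-1],[0,0,0,0,0,-0.12,-1],[0,0,0,0,0,-0.12,-1],[0,0,0,0,0,-0.12,-1]]]'
python3 - <<'E'
from h import *
delta(KNOB-.014*Z,RF); print(cur()[2]["torque"],cur()[2]["q"])
E
```

```text
t: 8.1
ee_pos: [0.6121, -0.1202, 0.1001]
ee_rot: [0.171, 0.859, -0.424, -0.229]
contact_force: [2.1, -3.3, -1.8]
grip_width: 0.056
shift(cm, tool axes now) [0.08 0.15 0.04] rotvec [ 0.0037 -0.0019  0.4743] rows>= 4.0
shift in target axes [0.14 0.1  0.04] force [ 2.1 -3.3 -1.8] w 0.056
[-0.49550421 -0.66623968  0.22080208] [-0.12949669  0.83988692  1.30661755 -0.16904012  1.5520038   0.83983634]
```

```bash
python3 -m inch '[[[0,0,0,0,0,-0.12,-1],[0,0,0,0,0,-0.12,-1],[0,0,0,0,0,-0.12,-1],[0,0,0,0,0,-0.12,-1],[0,0,0,0,0,-0.12,-1],[0,0,0,0,0,-0.12,-1],[0,0,0,0,0,-0.12,-1],[0,0,0,0,0,-0.12,-1]]]'
python3 -m inch '[[[0,0,0,0,0,-0.1,-1],[0,0,0,0,0,-0.05,-1],[0,0,0,0,0,0,-1],[0,0,0,0,0,0,-1]]]'
python3 - <<'E'
from h import *
delta(KNOB-.014*Z,RF); print(cur()[2]["torque"],cur()[2]["q"])
p,d=r.read_camera("side"); cv2.imwrite("pics/s5.png",cv2.resize(p[150:330,220:400,::-1],None,fx=3,fy=3))
E
```

```text
t: 8.77
ee_pos: [0.6136, -0.1211, 0.0993]
ee_rot: [0.046, 0.959, 0.02, -0.28]
contact_force: [7.2, -5.4, -8.6]
grip_width: 0.0557
t: 9.1
ee_pos: [0.6139, -0.121, 0.0992]
ee_rot: [0.026, 0.955, 0.089, -0.282]
contact_force: [7.7, -6.2, -7.5]
grip_width: 0.0558
shift(cm, tool axes now) [-0.29  0.03  0.04] rotvec [ 0.0022 -0.0044  1.5782] rows>= 13.0
shift in target axes [0.03 0.29 0.04] force [ 7.7 -6.2 -7.5] w 0.0558
[-0.62061698 -2.11866227  0.59772427] [-0.13006836  0.84086633  1.30505626 -0.16967914  1.5476551  -0.26468914]
```

View pics/s5.png

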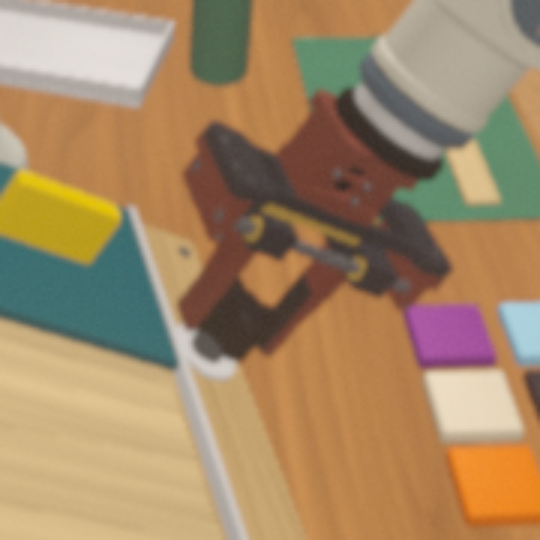

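The gripper has turned a full quarter turn with the knob still held, knob at (230,320). I'll release and back off.

```bash
python3 -m inch '[[[0,0,0,0,0,0,1],[0,0,0,0,0,0,1],[0,0,0,0,0,0,1],[0,0,0,0,0,0,1],[0,0,0,0,0,0,1],[0,0,0,0,0,0,1]]]'
python3 -m inch '[[[0,0,-2,0,0,0,1],[0,0,-3,0,0,0,1],[0,0,-3,0,0,0,1],[0,0,-1,0,0,0.12,1],[0,0,0,0,0,0.12,1],[0,0,0,0,0,0.12,1],[0,0,0,0,0,0.12,1],[0,0,0,0,0,0.12,1]]]'
python3 -m inch '[[[0,0,0,0,0,0.12,1],[0,0,0,0,0,0.12,1],[0,0,0,0,0,0.12,1],[0,0,0,0,0,0.12,1],[0,0,0,0,0,0.12,1],[0,0,0,0,0,0.12,1],[0,0,0,0,0,0.12,1],[0,0,0,0,0,0.12,1]]]'
python3 - <<'E'
from h import *
delta(RIB+.06*Z,RF)
p,d=r.read_camera("side"); cv2.imwrite("pics/s6.png",cv2.resize(p[150:330,160:340,::-1],None,fx=3,fy=3))
C=cloud("side",p,d);H,S,V=cv2.split(cv2.cvtColor(p,cv2.COLOR_RGB2HSV)); m=np.zeros(H.shape,bool);m[190:265,190:285]=1; m&=(H>18)&(H<34)&(S>190)&(d>0)
R=(C[m]-RIB)@np.stack([X,Y,Z],1); R=R[R[:,2]>.011]; print(np.percentile(R,[2,98],axis=0).round(4))
E
```

```text
t: 9.65
ee_pos: [0.6115, -0.1194, 0.1003]
ee_rot: [0.025, 0.954, 0.089, -0.285]
contact_force: [-0.6, -0.3, 0.7]
grip_width: 0.0875
t: 10.32
ee_pos: [0.66, -0.1106, 0.1755]
ee_rot: [0.109, 0.937, -0.199, -0.265]
contact_force: [-0.3, -0.0, 0.4]
grip_width: 0.0878
t: 10.98
ee_pos: [0.66, -0.1107, 0.1754]
ee_rot: [0.219, 0.739, -0.61, -0.185]
contact_force: [0.8, -0.5, 0.1]
grip_width: 0.0874
shift(cm, tool axes now) [-5.13 12.51  1.86] rotvec [ 0.0046 -0.001   0.013 ] rows>= 4.0
shift in target axes [-4.97 12.59  1.81] force [ 0.8 -0.5  0.1] w 0.0874
[[-0.0339 -0.001   0.0113]
 [ 0.0342  0.014   0.0186]]
```

View pics/s6.png

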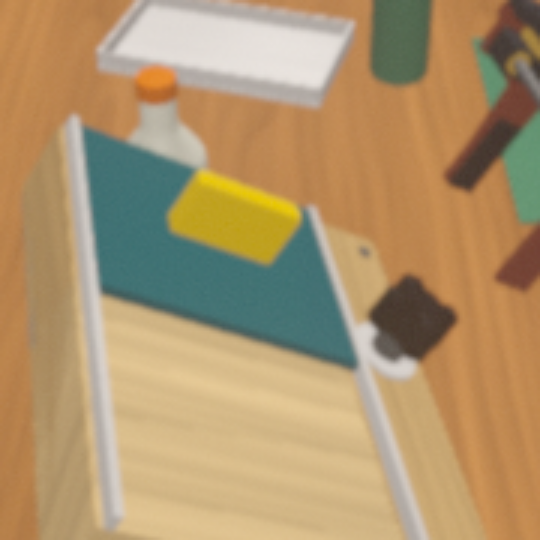

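The knob is at rest at (410,320) and the rib at (235,218), with the lid about 5 mm open. I'll go back to the rib.

```bash
python3 -m inch '[[[-1.1,3.1,0,0,0,0.01,1],[-1.1,3.1,0,0,0,0,1],[-1.1,3.1,0,0,0,0,1],[-1.1,3.1,0,0,0,0,1],[0,0,2,0,0,0,1],[0,0,2,0,0,0,1],[0,0,1,0,0,0,1],[0,0,0,0,0,0,1]]]'
python3 - <<'E'
from h import *
delta(RIB-.0187*Z+.005*Y,RF)
E
```

```text
t: 11.7
ee_pos: [0.5211, -0.0921, 0.2005]
ee_rot: [0.22, 0.738, -0.61, -0.186]
contact_force: [0.2, -0.6, 1.0]
grip_width: 0.0876
shift(cm, tool axes now) [-0.18 -0.    4.52] rotvec [0.0081 0.     0.011 ] rows>= 2.0
shift in target axes [-0.18  0.04  4.52] force [ 0.2 -0.6  1. ] w 0.0876
```

```bash
python3 -m inch '[[[-0.1,0,2,0.008,0,0.01,1],[-0.1,0,1.6,0,0,0,1],[0,0,0.7,0,0,0,1],[0,0,0,0,0,0,1],[0,0,0,0,0,0,-1],[0,0,0,0,0,0,-1],[0,0,0,0,0,0,-1],[0,0,0,0,0,0,-1]]]'
python3 -m inch '[[[0,0,0,0,0,0,-1],[0,0,0,0,0,0,-1],[0,0,0,0,0,0,-1],[0,0,0,0,0,0,-1],[0,0,0,0,0,0,-1],[0,0,0,0,0,0,-1],[0,0,0,0,0,0,-1],[0,0,0,0,0,0,-1]]]'
python3 - <<'E'
from h import *
delta(RIB-.0187*Z,RF);delta(RIB-.0187*Z+.145*Y,RF)
E
```

```text
t: 12.37
ee_pos: [0.5005, -0.0944, 0.1663]
ee_rot: [0.217, 0.736, -0.616, -0.18]
contact_force: [0.4, 0.1, 0.5]
grip_width: 0.065
t: 13.03
ee_pos: [0.4996, -0.094, 0.1658]
ee_rot: [0.217, 0.736, -0.616, -0.181]
contact_force: [-0.6, 2.2, 1.0]
grip_width: 0.018
shift(cm, tool axes now) [-0.49  0.13  0.43] rotvec [-0.0035 -0.0003 -0.001 ] rows>= 1.0
shift in target axes [-0.49  0.13  0.43] force [-0.6  2.2  1. ] w 0.018
shift(cm, tool axes now) [14.01  0.11  0.44] rotvec [-0.0035 -0.0003 -0.001 ] rows>= 4.0
shift in target axes [14.01  0.13  0.43] force [-0.6  2.2  1. ] w 0.018
```

```bash
python3 -m inch '[[[0.5,0,0,0,0,0,-1],[0.5,0,0,0,0,0,-1],[0.5,0,0,0,0,0,-1],[0,0,0,0,0,0,-1]]]'
python3 - <<'E'
from h import *
delta(RIB-.0187*Z,RF)
E
```

```text
t: 13.37
ee_pos: [0.5025, -0.1105, 0.1657]
ee_rot: [0.217, 0.736, -0.616, -0.18]
contact_force: [-0.4, -1.6, -0.0]
grip_width: 0.0177
shift(cm, tool axes now) [-2.16  0.13  0.43] rotvec [-0.0037 -0.0015 -0.0019] rows>= 1.0
shift in target axes [-2.16  0.12  0.43] force [-0.4 -1.6 -0. ] w 0.0177
```

Unlocked: the lid has moved past 10 mm at low force. I'll slide it on to about 142 mm.

```bash
python3 -m inch '[[[1.5,0,0,0,0,0,-1],[1.5,0,0,0,0,0,-1],[1.5,0,0,0,0,0,-1],[1.5,0,0,0,0,0,-1],[1.5,0,0,0,0,0,-1],[1.5,0,0,0,0,0,-1],[1.5,0,0,0,0,0,-1],[0.8,0,0,0,0,0,-1]]]'
python3 -m inch '[[[0.4,0,0,0,0,0,-1],[0.3,0,0,0,0,0,-1],[0,0,0,0,0,0,-1]]]'
python3 - <<'E'
from h import *
delta(RIB-.0187*Z,RF)
E
```

```text
t: 14.03
ee_pos: [0.5226, -0.2227, 0.1658]
ee_rot: [0.217, 0.735, -0.616, -0.18]
contact_force: [0.7, 3.2, -1.7]
grip_width: 0.0181
t: 14.28
ee_pos: [0.5236, -0.2282, 0.1658]
ee_rot: [0.217, 0.736, -0.616, -0.18]
contact_force: [0.4, -2.4, -3.6]
grip_width: 0.0178
shift(cm, tool axes now) [-14.12   0.13   0.39] rotvec [-0.0035 -0.0021 -0.0016] rows>= 4.0
shift in target axes [-14.12   0.11   0.42] force [ 0.4 -2.4 -3.6] w 0.0178
```

```bash
python3 -m inch '[[[0.3,0,0,0,0,0,-1],[0,0,0,0,0,0,-1],[0,0,0,0,0,0,1],[0,0,0,0,0,0,1],[0,0,0,0,0,0,1],[0,0,0,0,0,0,1],[0,0,0,0,0,0,1],[0,0,0,0,0,0,1]]]'
python3 -m inch '[[[0,0,-1,0,0,0,1],[0,0,-3,0,0,0,1],[0,0,-3.5,0,0,0,1],[0,0,-3.5,0,0,0,1],[0,0,-3.5,0,0,0,1],[0,0,-3.5,0,0,0,1],[0,0,0,0,0,0,1]]]'
python3 - <<'E'
from h import *
for n in("top","side"):
    p,d=r.read_camera(n); cv2.imwrite(f"pics/{n}7.png",p[:,:,::-1]); np.save(f"pics/{n}7.npy",d)
a=cv2.imread("pics/top7.png")[130:320,210:460];b=cv2.imread("pics/side7.png")[150:360,140:350]
cv2.imwrite("pics/j7.png",np.hstack([cv2.resize(a,(450,342)),cv2.resize(b,(342,342))]))
delta(RIB-.0187*Z,RF)
E
```

```text
t: 14.95
ee_pos: [0.5241, -0.2303, 0.1661]
ee_rot: [0.217, 0.736, -0.616, -0.18]
contact_force: [0.1, 0.3, -0.3]
grip_width: 0.0546
t: 15.53
ee_pos: [0.6246, -0.2124, 0.3241]
ee_rot: [0.215, 0.737, -0.617, -0.175]
contact_force: [0.5, -0.3, 1.0]
grip_width: 0.0879
shift(cm, tool axes now) [-14.36   0.21  18.6 ] rotvec [-0.0067 -0.0026 -0.0013] rows>= 6.0
shift in target axes [-14.31   0.06  18.63] force [-0.5 -0.8 -0.2] w 0.0874
```

View pics/j7.png

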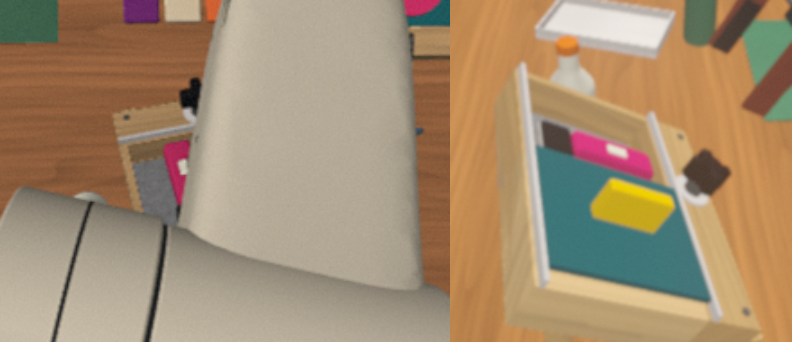

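The lid is fully open. In the side half the trimmer shows with its magenta handle at (610,155) and black head at (557,138). The compartment is uncovered.

```bash
python3 - <<'E'
from h import *
F=np.stack([X,Y,Z],1)
for n in("side","top"):
    p=cv2.imread(f"pics/{n}7.png");d=np.load(f"pics/{n}7.npy");C=cloud(n,p,d);H,S,V=cv2.split(cv2.cvtColor(p,cv2.COLOR_BGR2HSV))
    fc=(C-RIB)@F; fc[...,2]+=.034  # height off face
    m=(H>155)&(H<178)&(S>150)&(d>0)&(abs(fc[...,0])<.13)&(abs(fc[...,1])<.1)
    q=fc[m]; print(n,len(q),np.percentile(q,[2,50,98],axis=0).round(4))
    t=q[(q[:,2]>-.016)]; print("top face",len(t),np.percentile(t,[2,98],axis=0).round(4), np.median(t[:,2]))
    if n=="side":
        print(cv2.minAreaRect((t[:,:2]*1000).astype(np.float32)))
        # rib
        mr=(H>18)&(H<34)&(S>190)&(d>0)&(fc[...,2]>.044)&(abs(fc[...,1]-.145)<.03); print("rib",np.percentile(fc[mr],[2,98],axis=0).round(4))
        mb=(V<90)&(d>0)&(abs(fc[...,0])<.1)&(abs(fc[...,1])<.07)&(fc[...,2]<-.005)&(fc[...,2]>-.05); print("head",mb.sum(),np.percentile(fc[mb],[2,98],axis=0).round(4))
cv2.imwrite("pics/z7.png",cv2.resize(cv2.imread("pics/side7.png")[185:285,175:295],None,fx=6,fy=6,interpolation=cv2.INTER_CUBIC))
E
```

```text
side 576 [[-0.0819 -0.0038 -0.0183]
 [-0.0185  0.02   -0.0104]
 [ 0.0207  0.0282 -0.0081]]
top face 509 [[-0.082  -0.004  -0.0157]
 [ 0.0201  0.0278 -0.0081]] -0.009996574551980553
((-30.695425033569336, 11.946410179138184), (35.1309700012207, 109.3559341430664), 89.88935089111328)
rib [[-0.0343  0.1405  0.0444]
 [ 0.0346  0.1544  0.0525]]
head 232 [[ 0.0267 -0.0094 -0.0179]
 [ 0.0584  0.0311 -0.014 ]]
top 259 [[-0.0852 -0.017  -0.0177]
 [-0.0537 -0.0072 -0.0117]
 [ 0.0165  0.019  -0.0083]]
top face 243 [[-0.085  -0.0161 -0.0154]
 [ 0.0139  0.0187 -0.0083]] -0.011553373938843751
```

View pics/z7.png

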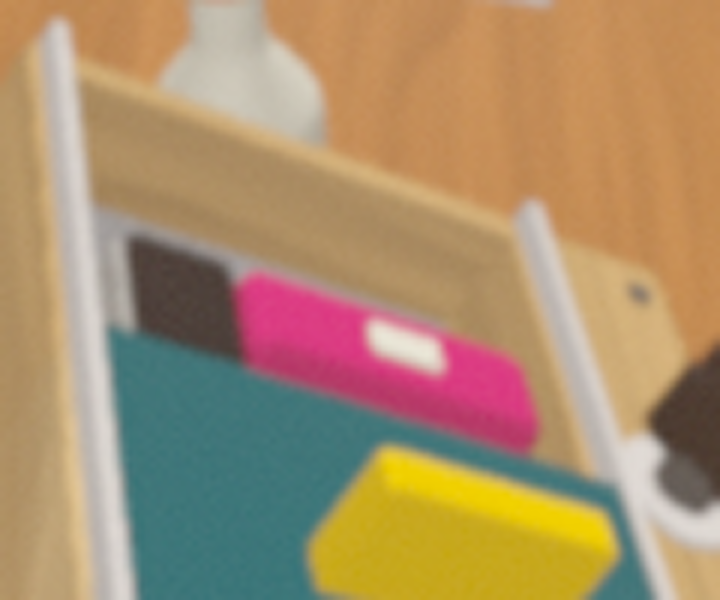

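```bash
cat >> h.py <<'E'
RG=np.stack([-Y,-X,-Z],1)
TR=RIB-.015*X+.011*Y-.062*Z   # trimmer centre
GP=RIB-.018*X+.011*Y-.034*Z   # on face under grasp column
E
python3 -m inch '[[[0,0,0,0,0,-0.121,0.5],[0,0,0,0,0,-0.121,0.5],[0,0,0,0,0,-0.121,0.5],[0,0,0,0,0,-0.121,0.5],[0,0,0,0,0,-0.121,0.5],[0,0,0,0,0,-0.121,0.5],[0,0,0,0,0,-0.121,0.5],[0,0,0,0,0,-0.121,0.5]]]'
python3 -m inch '[[[0,0,0,0,0,-0.121,0.5],[0,0,0,0,0,-0.121,0.5],[0,0,0,0,0,-0.121,0.5],[0,0,0,0,0,-0.121,0.5],[0,0,0,0,0,-0.121,0.5],[0,0,0,0,0,-0.121,0.5],[0,0,0,0,0,-0.121,0.5],[0,0,0,0,0,-0.121,0.5]]]'
python3 -m inch '[[[0,0,0,0,0,-0.121,0.5],[0,0,0,0,0,-0.121,0.5],[0,0,0,0,0,-0.121,0.5],[0,0,0,0,0,-0.121,0.5],[0,0,0,0,0,-0.121,0.5],[0,0,0,0,0,-0.121,0.5],[0,0,0,0,0,-0.121,0.5],[0,0,0,0,0,-0.121,0.5]]]'
python3 -m inch '[[[0,0,0,0,0,-0.12,0.5],[0,0,0,0,0,-0.12,0.5],[0,0,0,0,0,0,0.5]]]'
python3 - <<'E'
from h import *
delta(GP+.08*Z,RG); print(cur()[2]["q"])
E
```

```text
t: 16.3
ee_pos: [0.6188, -0.2128, 0.3159]
ee_rot: [0.107, 0.938, -0.2, -0.263]
contact_force: [-0.1, 0.4, 0.7]
grip_width: 0.0661
t: 16.97
ee_pos: [0.6187, -0.2128, 0.3159]
ee_rot: [-0.027, 0.923, 0.26, -0.282]
contact_force: [1.1, -0.6, 0.0]
grip_width: 0.0659
t: 17.63
ee_pos: [0.6188, -0.2128, 0.3159]
ee_rot: [-0.156, 0.696, 0.659, -0.237]
contact_force: [0.9, -0.9, -0.2]
grip_width: 0.0658
t: 17.88
ee_pos: [0.6189, -0.2128, 0.3159]
ee_rot: [-0.183, 0.613, 0.737, -0.217]
contact_force: [-0.1, -0.7, 0.4]
grip_width: 0.0659
shift(cm, tool axes now) [13.18  1.84 11.81] rotvec [ 0.0009 -0.0002  0.0059] rows>= 5.0
shift in target axes [13.19  1.77 11.81] force [-0.1 -0.7  0.4] w 0.0659
[-0.24396972  0.66700135  1.11848378 -0.2360176   1.8818571  -2.01048473]
```

```bash
python3 -m inch '[[[3.3,0.45,0.5,0,0,0.006,0.5],[3.3,0.45,0.5,0,0,0,0.5],[3.3,0.45,1.5,0,0,0,0.5],[3.3,0.45,1.5,0,0,0,0.5],[0,0,3,0,0,0,0.5],[0,0,3,0,0,0,0.5],[0,0,1.5,0,0,0,0.5],[0,0,0,0,0,0,0.5]]]'
python3 -m inch '[[[0,0,0,0,0,0,0.5]]]'
python3 - <<'E'
from h import *
delta(GP-.04*Z,RG)
p,d=r.read_camera("side"); cv2.imwrite("pics/s8.png",cv2.resize(p[130:310,140:320,::-1],None,fx=3,fy=3))
E
```

```text
t: 18.55
ee_pos: [0.5465, -0.0911, 0.2074]
ee_rot: [-0.183, 0.617, 0.733, -0.22]
contact_force: [0.5, 0.2, 0.1]
grip_width: 0.066
t: 18.63
ee_pos: [0.5497, -0.0914, 0.21]
ee_rot: [-0.181, 0.618, 0.734, -0.218]
contact_force: [-0.2, -0.4, 1.0]
grip_width: 0.0656
shift(cm, tool axes now) [ 0.02 -0.1  12.38] rotvec [ 0.0013  0.0003 -0.0072] rows>= 3.0
shift in target axes [ 0.02 -0.09 12.38] force [-0.2 -0.4  1. ] w 0.0656
```

View pics/s8.png

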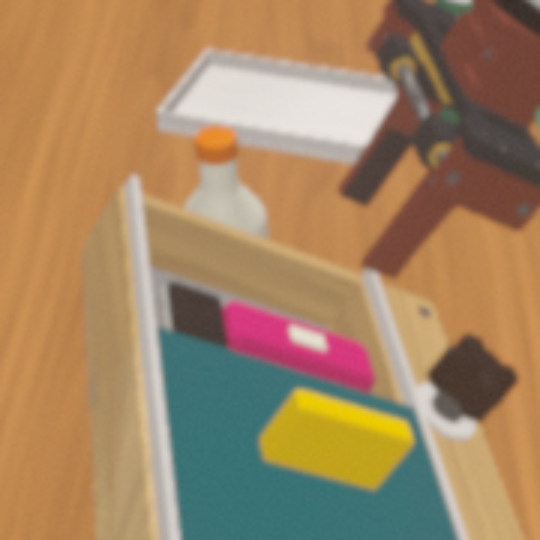

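The fingers are in line with the handle: finger tips at (355,190) and (380,265), handle at (300,345). I'll lower to just above the face and check.

```bash
python3 -m inch '[[[0,-0.1,2.4,0,0,-0.007,0.5],[0,0,2.4,0,0,0,0.5],[0,0,2,0,0,0,0.5],[0,0,0,0,0,0,0.5],[0,0,0,0,0,0,0.5]]]'
python3 - <<'E'
from h import *
delta(GP-.04*Z,RG)
p,d=r.read_camera("side"); cv2.imwrite("pics/s9.png",cv2.resize(p[150:310,150:310,::-1],None,fx=3.5,fy=3.5))
E
```

```text
t: 19.1
ee_pos: [0.5142, -0.0983, 0.1546]
ee_rot: [-0.181, 0.615, 0.736, -0.217]
contact_force: [0.8, 0.0, 0.1]
grip_width: 0.0661
shift(cm, tool axes now) [ 0.07 -0.1   5.76] rotvec [0.004  0.0009 0.001 ] rows>= 2.0
shift in target axes [ 0.07 -0.08  5.77] force [0.8 0.  0.1] w 0.0661
```

View pics/s9.png

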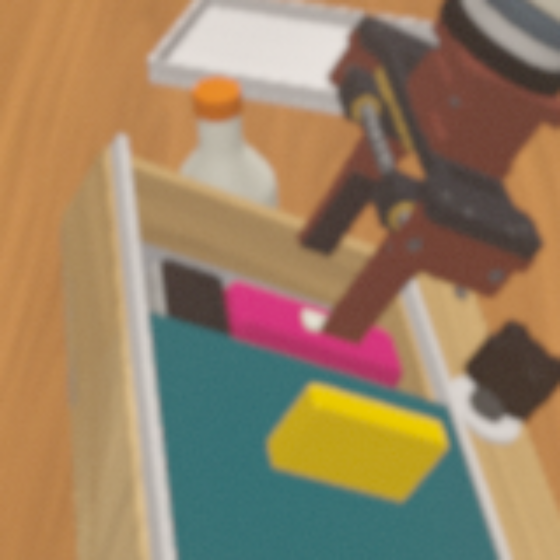

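The near finger, tip at (345,330), is over the gap between handle and lid edge, and the far finger, tip at (320,245), is beyond the handle. I'll descend gently.

```bash
python3 -m inch '[[[0,-0.1,0.8,0,0,0,0.5],[0,0,0.8,0,0,0,0.5],[0,0,0.8,0,0,0,0.5],[0,0,0,0,0,0,0.5]]]'
python3 - <<'E'
from h import *
delta(GP-.04*Z,RG)
E
```

```text
t: 19.48
ee_pos: [0.4984, -0.1005, 0.1332]
ee_rot: [-0.182, 0.614, 0.737, -0.217]
contact_force: [0.1, -0.2, -0.1]
grip_width: 0.0661
shift(cm, tool axes now) [0.01 0.1  3.1 ] rotvec [0.0014 0.0004 0.0024] rows>= 1.0
shift in target axes [0.01 0.1  3.1 ] force [ 0.1 -0.2 -0.1] w 0.0661
```

```bash
python3 -m inch '[[[0,0.1,0.7,0,0,0,0.5],[0,0,0.7,0,0,0,0.5],[0,0,0.7,0,0,0,0.5],[0,0,0.5,0,0,0,0.5],[0,0,0,0,0,0,0.5]]]'
python3 - <<'E'
from h import *
delta(GP-.04*Z,RG)
E
```

```text
t: 19.9
ee_pos: [0.4855, -0.1029, 0.1109]
ee_rot: [-0.182, 0.614, 0.737, -0.217]
contact_force: [0.5, 1.0, 0.2]
grip_width: 0.0659
shift(cm, tool axes now) [ 0.02 -0.02  0.52] rotvec [0.0014 0.0004 0.0025] rows>= 1.0
shift in target axes [ 0.02 -0.02  0.52] force [0.5 1.  0.2] w 0.0659
```

```bash
python3 -m inch '[[[0,0,0.4,0,0,0,0.5],[0,0,0,0,0,0,-1],[0,0,0,0,0,0,-1],[0,0,0,0,0,0,-1],[0,0,0,0,0,0,-1],[0,0,0,0,0,0,-1],[0,0,0,0,0,0,-1],[0,0,0,0,0,0,-1]]]'
python3 - <<'E'
from h import *
delta(GP-.04*Z,RG)
E
```

```text
t: 20.57
ee_pos: [0.4842, -0.1028, 0.1088]
ee_rot: [-0.182, 0.614, 0.737, -0.217]
contact_force: [-3.6, 5.4, 2.7]
grip_width: 0.0421
shift(cm, tool axes now) [-0.02 -0.03  0.27] rotvec [ 0.0026 -0.      0.0025] rows>= 1.0
shift in target axes [-0.02 -0.03  0.27] force [-3.6  5.4  2.7] w 0.0421
```

Gripped at 42.1 mm. Lifting straight out of the face.

```bash
python3 -m inch '[[[0,0,0,0,0,0,-1],[0,0,-0.5,0,0,0,-1],[0,0,-1,0,0,0,-1],[0,0,-2,0,0,0,-1],[0,0,-2.5,0,0,0,-1],[0,0,-3,0,0,0,-1],[0,0,-3,0,0,0,-1],[0,0,-3,0,0,0,-1]]]'
python3 -m inch '[[[0,0,-3,0,0,0,-1],[0,0,-3,0,0,0,-1],[0,0,0,0,0,0,-1]]]'
python3 - <<'E'
from h import *
print(cur()[2]["q"], cur()[2]["contact_force"])
for n in("top","side"):
    p,d=r.read_camera(n); cv2.imwrite(f"pics/{n}10.png",p[:,:,::-1])
a=cv2.imread("pics/top10.png")[100:340,150:430];b=cv2.imread("pics/side10.png")[60:340,130:410]
cv2.imwrite("pics/j10.png",np.hstack([cv2.resize(a,(400,343)),cv2.resize(b,(400,400))[:343]]))
E
```

```text
t: 21.23
ee_pos: [0.5662, -0.0889, 0.2364]
ee_rot: [-0.18, 0.615, 0.737, -0.216]
contact_force: [0.8, -0.9, -3.8]
grip_width: 0.0418
t: 21.48
ee_pos: [0.6016, -0.083, 0.2903]
ee_rot: [-0.176, 0.615, 0.738, -0.214]
contact_force: [0.4, 0.3, -2.4]
grip_width: 0.0421
[-0.08408637  0.61673033  1.25830949 -0.14685055  1.80829596 -1.83025462] [ 0.43430528  0.32090137 -2.43812017]
```

View pics/j10.png

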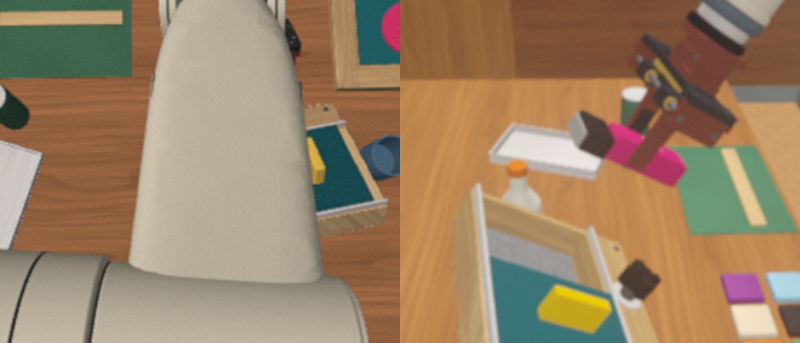

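The trimmer is held in the fingers (side half, handle at (650,150), head at (590,130)), and it's clear of the case. Next: level it, then carry.

```bash
cat >> h.py <<'E'
yt=np.radians(-18.); ty=np.array([np.cos(yt),np.sin(yt),0]); RT=np.stack([np.cross(ty,[0,0,-1]),ty,[0,0,-1]],1)
TRAY=np.array([.488,.370,0])
E
python3 - <<'E'
from h import *
R1=np.stack([np.cross([Y[1]*-1,Y[0],0],[0,0,-1]),[-Y[1],Y[0],0],[0,0,-1]],1)
print(R1.round(3),RT.round(3)); delta([.55,-.08,.34],R1); delta([.488,.37,.34],RT)
E
```

```text
[[-0.177  0.984  0.   ]
 [ 0.984  0.177  0.   ]
 [ 0.     0.    -1.   ]] [[ 0.309  0.951  0.   ]
 [ 0.951 -0.309  0.   ]
 [ 0.     0.    -1.   ]]
shift(cm, tool axes now) [ 1.15 -6.83 -2.13] rotvec [-0.5695  0.0015  0.0026] rows>= 5.0
shift in target axes [ 1.14 -4.6  -5.48] force [-0.6 -0.  -3.9] w 0.0423
shift(cm, tool axes now) [46.53 -5.17 -3.24] rotvec [-0.5575  0.1416  0.4813] rows>= 12.0
shift in target axes [ 39.71 -24.4   -5.48] force [-0.6 -0.  -3.9] w 0.0423
```

```bash
python3 -m inch '[[[0,0,0,-0.114,0,0,-1],[0,0,0,-0.114,0,0,-1],[0,0,0,-0.114,0,0,-1],[0,0,0,-0.114,0,0,-1],[0,0,0,-0.114,0,0,-1],[0,0,-2.7,0,0,0,-1],[0,0,-2.7,0,0,0,-1],[0,0,0,0,0,0,-1]]]'
python3 - <<'E'
from h import *
delta([.488,.37,.34],RT);print(cur()[2]["q"])
E
```

```text
t: 22.25
ee_pos: [0.5966, -0.0837, 0.3421]
ee_rot: [0.001, 0.641, 0.768, 0.0]
contact_force: [0.7, 0.3, -1.9]
grip_width: 0.0418
shift(cm, tool axes now) [46.58 -2.58  0.13] rotvec [0.0019 0.0011 0.4938] rows>= 12.0
shift in target axes [ 39.79 -24.34   0.21] force [ 0.7  0.3 -1.9] w 0.0418
[-1.58612450e-01  2.77392244e-01  1.55944400e+00 -9.24064243e-04
  1.30276883e+00 -1.90878824e+00]
```

```bash
python3 -m inch '[[[3.3,-0.2,0,0,0,0,-1],[3.3,-0.2,0,0,0,0,-1],[3.3,-0.2,0,0,0,0,-1],[3.3,-0.2,0,0,0,0,-1],[3.3,-0.2,0,0,0,0,-1],[3.3,-0.2,0,0,0,0,-1],[3.3,-0.2,0,0,0,0,-1],[3.3,-0.2,0,0,0,0,-1]]]'
python3 -m inch '[[[3.3,-0.2,0,0,0,0,-1],[3.3,-0.2,0,0,0,0,-1],[3.3,-0.2,0,0,0,0,-1],[3.3,-0.2,0,0,0,0,-1],[3.3,-0.2,0,0,0,0,-1],[3.3,-0.2,0,0,0,0,-1],[0,0,0,0,0,0.12,-1],[0,0,0,0,0,0.12,-1]]]'
python3 -m inch '[[[0,0,0,0,0,0.12,-1],[0,0,0,0,0,0.12,-1],[0,0,0,0,0,0.01,-1],[0,0,0,0,0,0,-1],[0,0,0,0,0,0,-1]]]'
python3 - <<'E'
from h import *
delta([.488,.37,.12],RT);print(cur()[2]["q"])
for n in("top","side"):
    p,d=r.read_camera(n); cv2.imwrite(f"pics/{n}11.png",p[:,:,::-1])
a=cv2.imread("pics/top11.png")[140:380,60:340];b=cv2.imread("pics/side11.png")[40:320,100:380]
cv2.imwrite("pics/j11.png",np.hstack([cv2.resize(a,(400,343)),cv2.resize(b,(400,400))[:343]]))
E
```

```text
t: 22.92
ee_pos: [0.5315, 0.1747, 0.3362]
ee_rot: [-0.002, 0.641, 0.768, -0.003]
contact_force: [0.1, 0.6, -3.1]
grip_width: 0.0421
t: 23.58
ee_pos: [0.4843, 0.3674, 0.3357]
ee_rot: [-0.001, 0.729, 0.685, -0.003]
contact_force: [-0.0, -0.0, -3.2]
grip_width: 0.0418
t: 24.0
ee_pos: [0.4858, 0.366, 0.3377]
ee_rot: [-0.001, 0.807, 0.591, -0.002]
contact_force: [0.0, 0.1, -3.7]
grip_width: 0.0421
shift(cm, tool axes now) [ 0.51  0.17 21.77] rotvec [-0.0034  0.0027  0.0079] rows>= 6.0
shift in target axes [ 0.45  0.09 21.77] force [ 0.   0.1 -3.7] w 0.0421
[ 6.25512951e-01  2.93167788e-01  1.54779853e+00  1.19314109e-03
  1.30482003e+00 -6.39300105e-01]
```

View pics/j11.png

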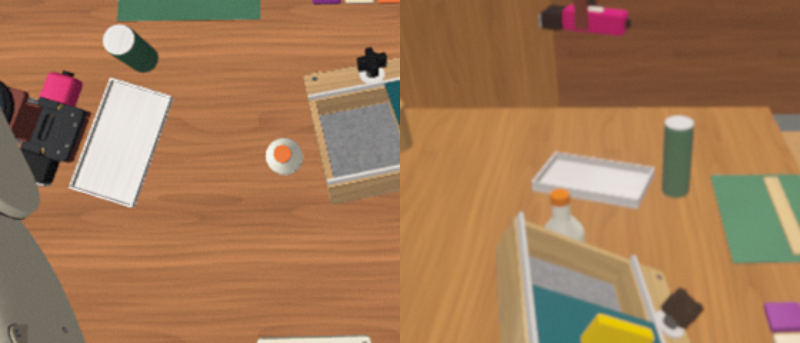

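The trimmer is level over the tray with its long axis parallel to it; in the top half the offset from the tray is parallax. I'll lower to a few centimetres above the floor.

```bash
python3 -m inch '[[[0.1,0,3.5,0,0,0,-1],[0.1,0,3.5,0,0,0,-1],[0.1,0,3.5,0,0,0,-1],[0.1,0,3.5,0,0,0,-1],[0,0.1,3.5,0,0,0,-1],[0,0.1,3.5,0,0,0,-1],[0,0,3.5,0,0,0,-1],[0,0,2.5,0,0,0,-1]]]'
python3 -m inch '[[[0,0,0,0,0,0,-1]]]'
python3 - <<'E'
from h import *
delta([.488,.37,.014],RT)
for n in("top","side"):
    p,d=r.read_camera(n); cv2.imwrite(f"pics/{n}12.png",p[:,:,::-1])
a=cv2.imread("pics/top12.png")[160:330,60:240];b=cv2.imread("pics/side12.png")[80:220,160:340]
cv2.imwrite("pics/j12.png",np.hstack([cv2.resize(a,(380,359)),cv2.resize(b,(400,311),)[:311].copy() if 0 else cv2.resize(b,(400,359))]))
E
```

```text
t: 24.77
ee_pos: [0.4877, 0.3688, 0.0663]
ee_rot: [-0.001, 0.807, 0.59, -0.002]
contact_force: [-0.1, 0.1, -3.4]
grip_width: 0.0419
t: 24.85
ee_pos: [0.4856, 0.3673, 0.0639]
ee_rot: [-0.001, 0.807, 0.59, -0.006]
contact_force: [-0.6, -0.3, -3.8]
grip_width: 0.0417
shift(cm, tool axes now) [0.38 0.19 4.98] rotvec [-0.0077  0.0083  0.006 ] rows>= 2.0
shift in target axes [0.34 0.15 4.99] force [-0.6 -0.3 -3.8] w 0.0417
```

View pics/j12.png

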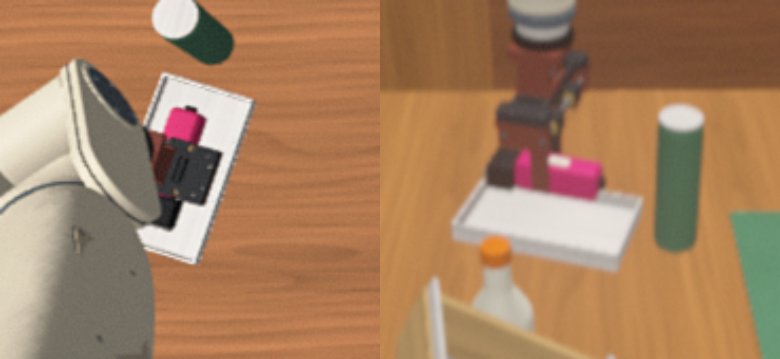

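It's centred over the tray in both views: trimmer about (190,165) in the left half, within the tray, and still held. I'll lower gently to contact.

```bash
python3 -m inch '[[[0.2,0.1,1.5,0,0,0,-1],[0.1,0.1,1.5,0,0,0,-1],[0,0,0.8,0,0,0,-1],[0,0,0.4,0,0,0,-1],[0,0,0,0,0,0,-1]]]'
python3 - <<'E'
from h import *
delta([.488,.37,.014],RT)
E
```

```text
t: 25.37
ee_pos: [0.4911, 0.3717, 0.0269]
ee_rot: [-0.001, 0.808, 0.59, -0.001]
contact_force: [-0.1, -1.3, -3.4]
grip_width: 0.042
shift(cm, tool axes now) [-0.25 -0.24  1.29] rotvec [-0.0029  0.0016  0.0048] rows>= 1.0
shift in target axes [-0.25 -0.24  1.29] force [-0.1 -1.3 -3.4] w 0.042
```

```bash
python3 -m inch '[[[0,0,0.4,0,0,0,-1],[0,0,0.4,0,0,0,-1],[0,0,0.2,0,0,0,-1],[0,0,0,0,0,0,-1]]]'; python3 -m inch '[[[0,0,0.2,0,0,0,-1],[0,0,0,0,0,0,-1]]]'
```

```text
t: 25.7
ee_pos: [0.4912, 0.3718, 0.0169]
ee_rot: [-0.001, 0.808, 0.59, -0.001]
contact_force: [-0.3, 0.2, -2.8]
grip_width: 0.0417
t: 25.87
ee_pos: [0.4913, 0.3719, 0.0151]
ee_rot: [-0.001, 0.808, 0.59, -0.001]
contact_force: [-0.2, -0.2, -3.6]
grip_width: 0.0422
```

```bash
python3 -m inch '[[[0,0,0.2,0,0,0,-1],[0,0,0,0,0,0,-1]]]'; python3 -m inch '[[[0,0,0.2,0,0,0,-1],[0,0,0,0,0,0,-1]]]'; python3 -m inch '[[[0,0,0.1,0,0,0,-1],[0,0,0,0,0,0,-1]]]'
```

```text
t: 26.03
ee_pos: [0.4916, 0.3721, 0.0133]
ee_rot: [-0.001, 0.808, 0.59, -0.001]
contact_force: [0.5, -0.1, -1.5]
grip_width: 0.0419
t: 26.2
ee_pos: [0.4917, 0.3722, 0.013]
ee_rot: [-0.001, 0.807, 0.59, -0.001]
contact_force: [-4.4, -2.6, 12.6]
grip_width: 0.0418
t: 26.37
ee_pos: [0.4917, 0.3722, 0.013]
ee_rot: [-0.001, 0.807, 0.59, -0.001]
contact_force: [-6.5, -4.7, 21.6]
grip_width: 0.0417
```

Contact with the floor at TCP z = 0.013, as predicted. I'll ease off, release partly, and rise.

```bash
python3 -m inch '[[[0,0,-0.2,0,0,0,-1],[0,0,0,0,0,0,-1],[0,0,0,0,0,0,0.5],[0,0,0,0,0,0,0.5],[0,0,0,0,0,0,0.5],[0,0,0,0,0,0,0.5],[0,0,0,0,0,0,0.5],[0,0,0,0,0,0,0.5]]]'
python3 -m inch '[[[0,0,-1,0,0,0,0.5],[0,0,-2,0,0,0,0.5],[0,0,-3,0,0,0,0.5],[0,0,-3.5,0,0,0,0.5],[0,0,-3.5,0,0,0,0.5],[0,0,-3.5,0,0,0,0.5],[0,-3,-2.5,0,0,0,0.5],[0,-3,-2.5,0,0,0,0.5]]]'
python3 -m inch '[[[0,-3,0,0,0,0,0.5],[0,-3,0,0,0,0,0.5],[0,-3,0,0,0,0,0.5],[0,0,0,0,0,0,0.5],[0,0,0,0,0,0,0.5]]]'
python3 - <<'E'
from h import *
for n in("top","side"):
    p,d=r.read_camera(n); cv2.imwrite(f"pics/{n}13.png",p[:,:,::-1]); C=cloud(n,p,d);H,S,V=cv2.split(cv2.cvtColor(p,cv2.COLOR_RGB2HSV))
    m=(H>155)&(H<178)&(S>150)&(d>0)&(np.linalg.norm(C[...,:2]-TRAY[:2],axis=-1)<.15); q=C[m]
    f=(q[:,:2]-TRAY[:2])@np.stack([ty[:2],[-ty[1],ty[0]]],1)
    print(n,len(q),np.percentile(f,[2,98],axis=0).round(4),np.percentile(q[:,2],[5,50,95]).round(4),cv2.minAreaRect((f*1000).astype(np.float32)))
a=cv2.imread("pics/top13.png")[140:310,60:460];b=cv2.imread("pics/side13.png")[100:420,100:420]
cv2.imwrite("pics/j13.png",np.hstack([cv2.resize(a,(480,204)),np.zeros((204,1,3),np.uint8),cv2.resize(b[:200],(310,204))]))
E
```

```text
t: 27.03
ee_pos: [0.4914, 0.3719, 0.0121]
ee_rot: [-0.001, 0.808, 0.59, -0.001]
contact_force: [-0.4, -0.1, -0.0]
grip_width: 0.0659
t: 27.7
ee_pos: [0.4352, 0.3902, 0.2301]
ee_rot: [-0.001, 0.808, 0.589, 0.0]
contact_force: [-0.2, 0.5, 0.1]
grip_width: 0.0658
t: 28.12
ee_pos: [0.348, 0.418, 0.2285]
ee_rot: [-0.001, 0.807, 0.591, -0.001]
contact_force: [-0.1, -0.3, -0.4]
grip_width: 0.0662
top 549 [[-0.0358 -0.0183]
 [ 0.0707  0.0187]] [0.0246 0.0388 0.0429] ((-26.496055603027344, -1.5132026672363281), (205.58644104003906, 41.70873260498047), 3.198687791824341)
side 399 [[-0.0301 -0.0218]
 [ 0.0752  0.0074]] [0.0159 0.0339 0.0422] ((20.46414566040039, -5.927289962768555), (114.10313415527344, 34.736507415771484), 1.2984129190444946)
```

View pics/j13.png

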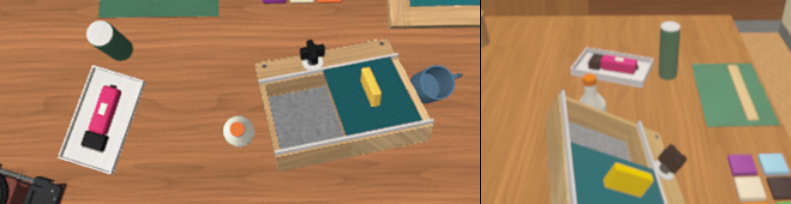

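View pics/side13.png

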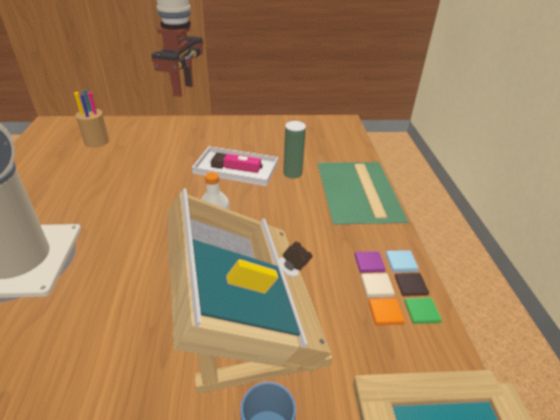

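Both views show the trimmer flat and lengthwise in the middle of the tray (top half (103,115)). The lid is fully open, the bottle, can and mug are standing where they were, and the gripper is clear.

```bash
python3 -m inch '[[[0,0,0,0,0,0,0.5],[0,0,0,0,0,0,0.5],[0,0,0,0,0,0,0.5]]]'; python3 -c "
from rig import r
o=r.get_obs();print(o['qd'].round(3));print(r.sign_off())"
```

```text
t: 28.47
ee_pos: [0.3498, 0.4173, 0.2274]
ee_rot: [-0.001, 0.808, 0.589, -0.001]
contact_force: [-0.0, 0.1, 0.6]
grip_width: 0.0659
[ 0.005 -0.     0.003  0.002 -0.002  0.001]
the job is handed in; nothing more can be done
None
```

The trimmer is lying flat and lengthwise in the tray, the case is open, and the job is handed in at about 28 s of the 72 s allowed.

- **Lid:** it was locked, stopping at 10 mm. I gave the knob a quarter turn, and the lid then slid to about 144 mm open.
- **Trimmer:** I gripped it by the handle, lifted it out and levelled it. I lowered it until it touched the tray floor, then eased off and let go.

**Last checks:**
- **Placing:** both pictures show the trimmer near the tray's centre. Its top is about 40 mm above the table, as expected for lying flat on the tray floor.
- **Bystanders:** the bottle, can and mug looked unmoved. I judged this by eye and did not re-measure them.
- **Robot:** it was clear of everything and still when I handed in.
- **Disagreement:** the two cameras differed by roughly 5–10 mm on position, more than the stated 2 mm. I used averages; the rib and knob grips then landed within about 2 mm of the estimate, and the trimmer grip closed cleanly on the handle.

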